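# Stock the gel warmer and check its temperature

### The job

Stand every gel bottle from the worktop upright in a well of its own in the gel warmer, pushed down to rest on the well's floor, then push the warmer's power lever fully over, away from you. Then lift the blue infrared thermometer off its hook, hold its nose square to the black dot on the warmer's sloped panel, about 5 cm off and steady for a good three seconds, and hang it back on its hook. Do not let the thermometer drop, and leave the tissue box, steel bowl and wireless probe where they are.

Things in the scene. Friction and masses are not known exactly. Their poses are not given: they have to be found in the camera images.
- bottle_a_mid (a point): upright white gel bottle, green label and cap, all alike: round body 52 mm in diameter from base to 95 mm up, then shoulder and cap (24 mm in diameter) up to 125 mm; about 160 g. This point: its centre, 62.5 mm above its base, z up its axis. Grip the body some 80 mm above the base: the fingers then stay clear of the warmer. None if absent.
- bottle_b_mid (a point): upright white gel bottle, green label and cap, all alike: round body 52 mm in diameter from base to 95 mm up, then shoulder and cap (24 mm in diameter) up to 125 mm; about 160 g. This point: its centre, 62.5 mm above its base, z up its axis. Grip the body some 80 mm above the base: the fingers then stay clear of the warmer. None if absent.
- bottle_c_mid (a point): upright white gel bottle, green label and cap, all alike: round body 52 mm in diameter from base to 95 mm up, then shoulder and cap (24 mm in diameter) up to 125 mm; about 160 g. This point: its centre, 62.5 mm above its base, z up its axis. Grip the body some 80 mm above the base: the fingers then stay clear of the warmer. None if absent.
- bottle_d_mid (a point): upright white gel bottle, green label and cap, all alike: round body 52 mm in diameter from base to 95 mm up, then shoulder and cap (24 mm in diameter) up to 125 mm; about 160 g. This point: its centre, 62.5 mm above its base, z up its axis. Grip the body some 80 mm above the base: the fingers then stay clear of the warmer. None if absent.
- well0 (a point): centre of the mouth of well 0 of the white gel warmer, level with its top face, 75 mm above the worktop. Four round wells, 60 mm in diameter, 45 mm deep (floor 30 mm above the worktop), in a row 76 mm apart along this point's y (well 0 at the -y end). The block is 110 mm deep (x); its yaw is this point's; z up
- well1 (a point): centre of the mouth of well 1 of the white gel warmer, level with its top face, 75 mm above the worktop. Four round wells, 60 mm in diameter, 45 mm deep (floor 30 mm above the worktop), in a row 76 mm apart along this point's y (well 0 at the -y end). The block is 110 mm deep (x); its yaw is this point's; z up
- well2 (a point): centre of the mouth of well 2 of the white gel warmer, level with its top face, 75 mm above the worktop. Four round wells, 60 mm in diameter, 45 mm deep (floor 30 mm above the worktop), in a row 76 mm apart along this point's y (well 0 at the -y end). The block is 110 mm deep (x); its yaw is this point's; z up
- well3 (a point): centre of the mouth of well 3 of the white gel warmer, level with its top face, 75 mm above the worktop. Four round wells, 60 mm in diameter, 45 mm deep (floor 30 mm above the worktop), in a row 76 mm apart along this point's y (well 0 at the -y end). The block is 110 mm deep (x); its yaw is this point's; z up
- dot (a point): centre of the 24 mm black dot (32 mm yellow rim) on the grey sloped panel at the +y end of the warmer; z is the panel's outward normal, 0.5 rad from vertical, leaning to the warmer's -x side (towards the robot); y is the warmer's y. The dot is 88 mm above the worktop, 74 mm from the middle of well 3; panel 100 x 68 mm
- power (a joint): power lever of the warmer on the grey block at its -y end, rad: 0 = off (leaning to the warmer's -x, towards the robot), 1.0 = fully on (leaning to its +x). Stays where it is left; friction only, about 1 N at its tip
- power_tip (a point): centre of the red 26 mm ball at the tip of the power lever, which turns about the warmer's y axis in its x-z plane. In this point's own frame (upright when the joint is 0, turning with the lever) the pivot lies at x = +29 mm, y = 0, z = -53 mm, 72 mm above the worktop; the lever is a 10 mm rod 60 mm long. The ball travels about 58 mm to the warmer's +x from off to on
- therm: blue infrared thermometer, a straight hand-held one, hanging upright nose down from the hook; origin at the end of its nose, z up along its length. Same frame as therm_nose; 140 g
- therm_nose (a point): end of the black nose of the thermometer (22 mm in diameter, 22 mm long); it measures along its own -z. Above the nose a blue case 28 mm (x) by 44 mm (y) from 22 to 107 mm, then the white loop
- therm_loop (a point): centre of the white rectangular loop on top of the thermometer, 123 mm above the nose on its axis. Loop 44 mm wide (y) and 14 mm thick (x) outside; opening 28 mm wide (y), 32 mm high; its top is 24 mm above this point, the case begins 16 mm below it. Can be gripped from above across its width (closing along y, the hook's bar between the fingers)
- hook_seat (a point): seat of the hook: top of the dip in an 8 mm steel bar, 219 mm above the worktop; the loop's top bar rests here (loop centre 16 mm below). The dip is 12 mm long (along x); the bar rises 16 mm to its tip, 22 mm off at the stand's -x, and 16 mm to the post, 62 mm off at +x; all ends 20 mm above the seat. To free the loop raise it 22 to 26 mm, then draw it 55 mm or more to -x. Yaw = the stand's. Foot 120 x 110 mm
- tissues: blue tissue box 110 x 200 x 70 mm, bystander; origin under its centre
- bowl: steel bowl 120 mm across, 45 mm high, bystander; origin under its centre
- probe: white wireless ultrasound probe lying on the worktop, 125 x 52 x 24 mm, bystander; origin under its handle's centre

How it is judged:
By the outcome, as a careful person would: the job done as asked, in the order asked, and still so for the second after the job is handed in, with the robot touching nothing.
Of bottle_a, bottle_b, bottle_c, bottle_d only 2 to 4 are there at a start; the rules pass over those that are not, and their reading is None.
At some moment in a run one of bottle_a, bottle_b, bottle_c, bottle_d may be knocked a few centimetres aside while the robot is not near it.
It also fails if it takes over 210 s, if anything falls off the work surface, if the arm or the gripper's body presses on something with over 40 N, if the wrist force passes 120 N, or if a joint passes its speed limit or range.

### The arm

A 7-joint arm with a two-finger parallel gripper is mounted at the origin on the work surface. World frame = base frame: x ahead of the robot, y to its left, z up, the work surface at z = 0. Lengths are in m, angles in rad, forces in N, time in s.
With the tool pointing down it reaches from about 0.425 to 0.825 m from the base axis. Payload 3.6 kg.
Tool frame: the origin (TCP) lies midway between the tips of the shut fingers; the grasp point (between the pads) lies 19 mm behind it; y points along the fingers, z is the direction in which the jaws open and shut, and the axes are right-handed (so a half turn about y gives the same grasp; the last joint's range is limited). The gripper opens to 93 mm and grips with 3 to 60 N. Pads are 15 mm wide; open, the fingers measure 128 mm over their backs; the gripper's body (75 mm by 188 mm) begins 65 mm behind the grasp point.
Start: joints at [-1.171, 0.615, -0.013, 1.423, 0.008, 1.103, -0.04], TCP at [0.268, 0.592, 0.219] pointing down, gripper open.
Joint ranges: [-3.12, 3.12], [-0.3, 2.06], [-1.34, 1.32], [0.26, 2.42], [-1.36, 4.5], [0.01, 1.98], [-2.84, 2.84]. Speed limits (rad/s): [2.79, 2.79, 3.14, 3.14, 3.14, 3.14, 3.14].

### API

Orientations are given as a unit quaternion [x, y, z, w].
In Python, from rig import arm gives the robot as it stands.
- The arm moves only by the tool jog_arm, never from a script. Its argument "plan" is a list that holds one entry, the list of rows, each a list of 7 numbers: the shift along the tool's x, y, z in m, then the turn, a rotation vector about the tool's x, y, z in degrees, then the opening, from 0 (shut) to 1 (fully open). A call has 1 to 8 rows; each row shifts and turns the commanded pose from where the row before left it, along the tool's axes as they then stand; what a row does not reach is not made up. A row lasts 1/12 s, in which the tool goes at most 41.7 mm and 7.16 degrees, less where a joint would pass 70% of its speed; a pose out of reach is approached as far as the arm can. A call with a gripper value outside its range is refused whole. The fingers move at their own pace and stop on an object; "newtons" is the grip in N (left out, the last holds). Time passes only in rows, so rows that do not move let the fingers close. It gives the time, the measured TCP pose, the force and the opening at its end, in the units of the state.
- arm.read_state(): the state, without advancing time (a new reading comes with each control period).
- arm.snapshot(name): name is "side" or "top" or "wrist"; returns a dict with "frame" (400x640x3 uint8, red, green, blue), "intrinsics" (3x3 intrinsics, pixels), "k1" (the pictures are not rectified: a ray, as slopes to the right and down, at radius r is drawn at 1 + k1 r^2 times it, then the intrinsics apply), "xyz" and "orientation" of the camera in the world. Camera axes: x right, y down, z forward; pixel columns grow to the right and rows downward; lengths in m; the calibration is good to about 2 mm. A picture is of the moment at which its call begins. There is no depth.
- arm.job_done(): hands the job in, once; it reports no verdict.
The state is a dict: "t": time; "joint_positions": joint angles; "qvel": joint speeds; "joint_efforts": joint torques, N m; "eef_pos": TCP position; "orientation": TCP orientation; "contact_force": force on the tool from outside, world axes, zero at the start; "ft_torque": the same for the moment, N m; "grip_width": finger opening in m.
Only numpy, scipy, OpenCV 4.12 (cv2) and the standard library are available. Lean on these libraries where they do the work, as an engineer would, in place of code of your own. Each camera call takes 0.05 s, during which the arm holds its last target.

## Working session

There is one attempt and no reset: what is moved stays moved. The work goes in short steps, Python scripts to look and compute and a tool call to move; the robot and the scene stay as the last step left them, time stands still between calls to the robot, and variables do not carry over. Pictures are saved under pics/ and viewed, and the job is handed in when it is done.

Besides the shell and the picture viewer there is one more tool, called after "Emit:" in YAML: its name, and indented under it one key for each argument. jog_arm: Moves the arm, as the interface text tells. Its arguments: {"type":"object","properties":{"plan":{"type":"array"},"newtons":{"type":"number"}},"required":["plan"]}

```bash
ls; mkdir -p pics
python3 - <<'E'
from rig import arm
import cv2
print(arm.read_state())
for n in ["side","top","wrist"]:
    s=arm.snapshot(n)
    cv2.imwrite(f"pics/{n}0.png",s["frame"][:,:,::-1])
    print(n,s["intrinsics"],s["k1"],s["xyz"],s["orientation"])
E
```

```text
pics
{'t': 0.0, 'joint_positions': array([-1.17153268,  0.6158944 , -0.01262045,  1.42487366,  0.00811483,
        1.10342802, -0.04042254]), 'qvel': array([ 0.0003047 ,  0.00051085, -0.00020919, -0.00065012, -0.0003182 ,
        0.00047314, -0.00105586]), 'joint_efforts': array([-4.44493062e-04, -4.58919668e+01,  2.08576466e-01, -1.65749216e+01,
       -6.11166540e-02,  2.02625769e-02,  2.26069806e-04]), 'eef_pos': array([0.2681271 , 0.59125138, 0.21750566]), 'orientation': array([ 0.69203375, -0.14955118,  0.14920294, -0.69026243]), 'contact_force': array([ 0.10536703, -0.5201518 , -0.2031905 ]), 'ft_torque': array([ 0.01982798, -0.00330082, -0.03437561]), 'grip_width': 0.09318971793607336}
side [[425.09626845   0.         314.65536058]
 [  0.         425.09626845 199.78758997]
 [  0.           0.           1.        ]] 0.013911218547444634 [ 0.12936431 -0.96507491  0.95028839] [ 0.87412967 -0.19510234  0.09853626 -0.43373149]
top [[466.28725746   0.         319.52443415]
 [  0.         466.28725746 190.88109869]
 [  0.           0.           1.        ]] -0.019972613487596626 [ 0.34769304 -0.01765127  1.46508601] [-0.69667575  0.71311997 -0.06132166  0.04839897]
wrist [[277.42305305   0.         316.56074695]
 [  0.         277.42305305 200.85037674]
 [  0.           0.           1.        ]] -0.004869843623546805 [0.1959119  0.62413875 0.38371992] [0.83165005 0.53640367 0.07699096 0.12125051]
```

View pics/side0.png

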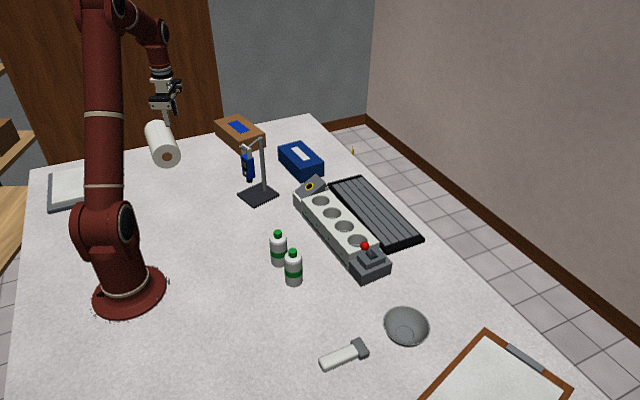

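View pics/top0.png

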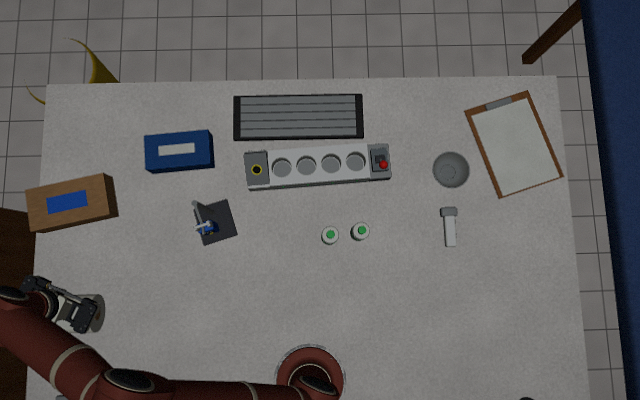

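View pics/wrist0.png

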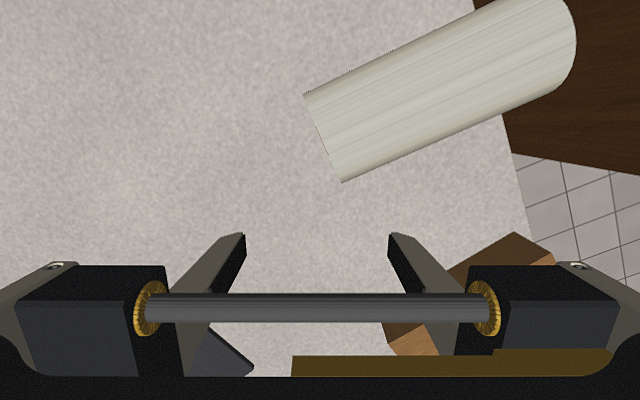

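Two bottles stand at top-view pixels about (330,235) and (361,231). The warmer has four empty wells between (282,168) and (355,161), with the red lever ball at (383,164), the dot at (257,170) and the thermometer hook at about (207,227). Next I'll write helpers and measure.

```bash
cat > h.py <<'E'
from rig import arm
import numpy as np, cv2
from scipy.spatial.transform import Rotation as R
def snap(n,save=None):
    s=arm.snapshot(n)
    if save: cv2.imwrite(f"pics/{save}.png",s["frame"][:,:,::-1])
    return s
def ray(s,px):
    K=s["intrinsics"]; p=np.array([(px[0]-K[0,2])/K[0,0],(px[1]-K[1,2])/K[1,1]])
    q=p.copy()
    for _ in range(20): q=p/(1+s["k1"]*(q@q))
    d=R.from_quat(s["orientation"]).apply([q[0],q[1],1.]); return np.array(s["xyz"]),d/np.linalg.norm(d)
def onz(s,px,z):
    o,d=ray(s,px); return o+d*(z-o[2])/d[2]
def proj(s,P):
    c=R.from_quat(s["orientation"]).inv().apply(np.array(P)-s["xyz"]); q=c[:2]/c[2]
    q=q*(1+s["k1"]*(q@q)); K=s["intrinsics"]; return np.array([K[0,0]*q[0]+K[0,2],K[1,1]*q[1]+K[1,2]])
def tri(*rs):
    A=np.zeros((3,3));b=np.zeros(3)
    for o,d in rs:
        M=np.eye(3)-np.outer(d,d);A+=M;b+=M@o
    p=np.linalg.solve(A,b); return p,[np.linalg.norm((np.eye(3)-np.outer(d,d))@(p-o))*1000 for o,d in rs]
def blobs(mask,amin=8):
    n,l,st,c=cv2.connectedComponentsWithStats(mask.astype(np.uint8))
    return [(tuple(np.round(c[i],2)),int(st[i,4]),tuple(int(v) for v in st[i,:4])) for i in range(1,n) if st[i,4]>=amin]
def crop(s,x,y,w,h,k,name):
    cv2.imwrite(f"pics/{name}.png",cv2.resize(s["frame"][y:y+h,x:x+w,::-1],None,fx=k,fy=k,interpolation=cv2.INTER_CUBIC))
def masks(s):
    f=s["frame"].astype(int);r,g,b=f[...,0],f[...,1],f[...,2]
    return dict(green=(g>r+40)&(g>b+30),red=(r>g+90)&(r>b+90),yel=(r>b+60)&(g>b+50)&(r>120),blue=(b>r+50)&(b>g+30))
E
python3 - <<'E'
from h import *
for n in ["top","side"]:
    s=snap(n); m=masks(s)
    for k in m: print(n,k,blobs(m[k]))
    if n=="top":
        crop(s,180,130,220,130,3.6,"t1")
    else: crop(s,220,120,200,170,3.5,"s1")
E
```

```text
top green [((np.float64(361.67), np.float64(229.57)), 49, (358, 226, 8, 8)), ((np.float64(330.22), np.float64(233.84)), 49, (327, 230, 8, 8))]
top red [((np.float64(383.32), np.float64(164.0)), 37, (380, 161, 7, 7))]
top yel [((np.float64(252.85), np.float64(170.23)), 13, (251, 165, 5, 10)), ((np.float64(259.82), np.float64(168.18)), 11, (257, 165, 5, 8))]
top blue [((np.float64(176.65), np.float64(149.35)), 1739, (144, 130, 66, 40)), ((np.float64(66.35), np.float64(201.47)), 623, (46, 190, 41, 24)), ((np.float64(208.22), np.float64(228.3)), 37, (205, 226, 9, 6)), ((np.float64(200.08), np.float64(230.31)), 13, (198, 228, 4, 5))]
side green [((np.float64(277.32), np.float64(233.25)), 56, (274, 229, 8, 10)), ((np.float64(292.28), np.float64(252.09)), 65, (289, 248, 8, 10)), ((np.float64(277.59), np.float64(255.04)), 56, (271, 251, 15, 8)), ((np.float64(293.0), np.float64(274.39)), 66, (286, 271, 15, 7))]
side red [((np.float64(364.42), np.float64(244.88)), 48, (361, 241, 8, 8))]
side yel [((np.float64(309.04), np.float64(185.81)), 27, (305, 182, 9, 8))]
side blue [((np.float64(238.21), np.float64(126.24)), 139, (228, 120, 21, 13)), ((np.float64(300.53), np.float64(154.89)), 586, (278, 141, 46, 29)), ((np.float64(248.7), np.float64(166.1)), 185, (241, 153, 14, 26))]
```

View pics/t1.png

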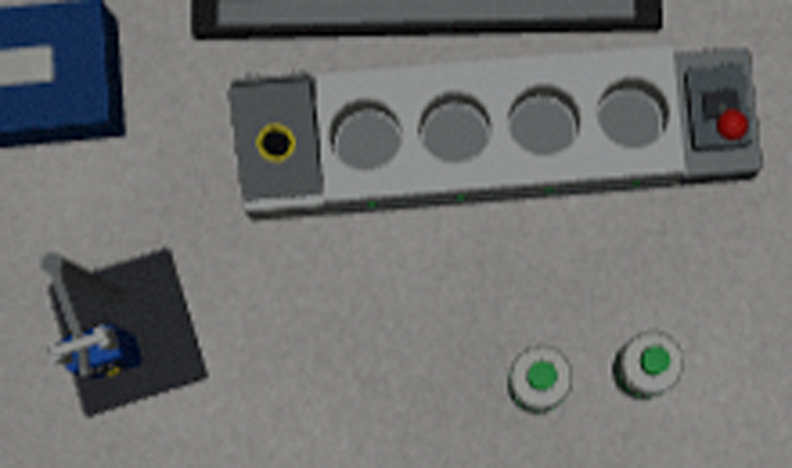

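View pics/s1.png

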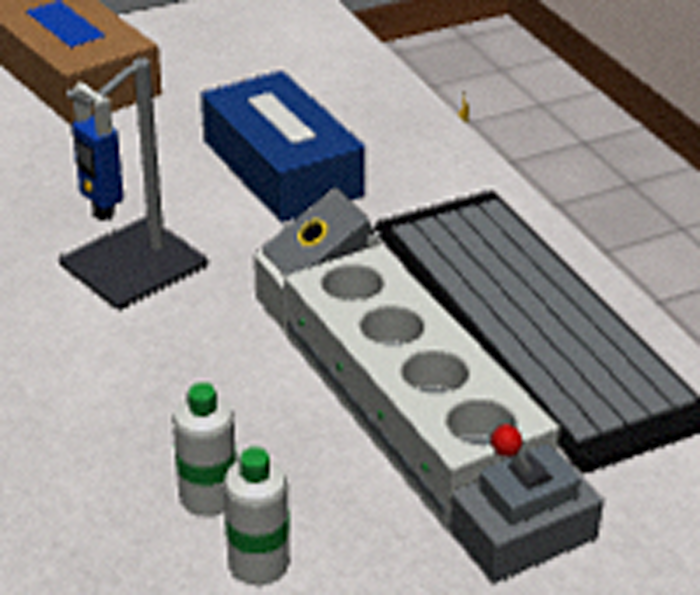

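Run:
```python
from h import *
t=snap("top"); s=snap("side")
mt,ms=masks(t),masks(s)
# caps
ct=[b[0] for b in blobs(mt["green"],30)]; cs=[b[0] for b in blobs(ms["green"],30)][:2]
for a in ct: print("cap z.1235",onz(t,a,.1235))
for a,b in [(ct[0],cs[1]),(ct[1],cs[0])]: print("tri",tri(ray(t,a),ray(s,b)))
print("ball",tri(ray(t,blobs(mt["red"])[0][0]),ray(s,blobs(ms["red"])[0][0])))
# dot: combine yellow extents
def cen(m,box):
    x,y,w,h=box; mm=m[y:y+h,x:x+w]; ys,xs=np.nonzero(mm); return ((xs.min()+xs.max())/2+x,(ys.min()+ys.max())/2+y)
dt=cen(mt["yel"],(245,158,25,24)); ds=cen(ms["yel"],(300,178,20,16))
print("dot",dt,ds,tri(ray(t,dt),ray(s,ds)),onz(t,dt,.088),onz(s,ds,.088))
# wells
g=cv2.cvtColor(t["frame"],cv2.COLOR_RGB2GRAY)
for x,y in [(281,167),(306,165),(331,163),(356,161)]:
    sub=cv2.resize(g[y-14:y+15,x-14:x+15],None,fx=8,fy=8,interpolation=cv2.INTER_CUBIC)
    th,b=cv2.threshold(sub,0,255,cv2.THRESH_BINARY_INV+cv2.THRESH_OTSU)
    c=[k for k in cv2.findContours(b,cv2.RETR_EXTERNAL,cv2.CHAIN_APPROX_NONE)[0] if cv2.pointPolygonTest(k,(116,116),False)>0][0]
    e=cv2.fitEllipse(c); p=((e[0][0]+.5)/8-.5+x-14,(e[0][1]+.5)/8-.5+y-14)
    print("well",p,np.array(e[1])/8,onz(t,p,.075))
```

```text
cap z.1235 [ 0.44204675 -0.16345464  0.1235    ]
cap z.1235 [ 0.43192928 -0.07249496  0.1235    ]
tri (array([ 0.44190166, -0.16402991,  0.11648646]), [np.float64(0.6620105804062353), np.float64(0.6620105804061754)])
tri (array([ 0.43197006, -0.07267467,  0.1164256 ]), [np.float64(0.41695453593186665), np.float64(0.41695453593171095)])
ball (array([ 0.63227979, -0.23393014,  0.12716306]), [np.float64(0.5744934631650752), np.float64(0.5744934631653468)])
dot (np.float64(256.0), np.float64(169.5)) (np.float64(309.0), np.float64(185.5)) (array([0.63249513, 0.1433997 , 0.08966969]), [np.float64(0.5733901504031534), np.float64(0.5733901504031992)]) [0.63228274 0.14375897 0.088     ] [0.63406427 0.145493   0.088     ]
well (281.12388610839844, 166.68134117126465) [19.26987648 19.87093353] [0.64206932 0.06903339 0.075     ]
well (305.91766357421875, 164.66529083251953) [19.72450447 19.84564018] [ 0.64672853 -0.00640607  0.075     ]
well (330.5736083984375, 162.61155891418457) [19.58587646 19.7162075 ] [ 0.6515375  -0.08165402  0.075     ]
well (355.3087272644043, 160.59043407440186) [19.02627563 19.80152512] [ 0.65626537 -0.15739264  0.075     ]
```

```bash
cat >> h.py <<'E'
def axes(yaw,tilt=0.):
    """tool pointing down, tool z (jaws) along yaw dir; returns R with columns tool axes"""
    z=np.array([np.cos(yaw),np.sin(yaw),0]); y=np.array([0,0,-1.]); x=np.cross(y,z)
    return R.from_matrix(np.c_[x,y,z])
def delta(P=None,Rt=None,st=None):
    st=st or arm.read_state(); Rc=R.from_quat(st["orientation"])
    out={}
    if P is not None: out["shift_mm"]=np.round(Rc.inv().apply(np.array(P)-st["eef_pos"])*1000,1)
    if Rt is not None:
        out["turn_deg"]=np.round((Rc.inv()*Rt).as_rotvec(degrees=True),2)
        if P is not None: out["shift_mm_after"]=np.round(Rt.inv().apply(np.array(P)-st["eef_pos"])*1000,1)
    return out
def show():
    st=arm.read_state(); print("t",round(st["t"],2),"p",st["eef_pos"].round(4),"F",st["contact_force"].round(1),"w",round(st["grip_width"],4),"j",st["joint_positions"].round(2))
    print(R.from_quat(st["orientation"]).as_matrix().round(3))
E
python3 - <<'E'
from h import *
show()
for yaw in (0.0626,0.0626+np.pi): print(delta([.43,-.16,.22],axes(yaw)))
E
```

```text
t 0.35 p [0.2684 0.5918 0.2184] F [-0.   0.3 -0.6] w 0.0929 j [-1.17  0.62 -0.01  1.42  0.01  1.1  -0.04]
[[ 0.911 -0.     0.413]
 [-0.413 -0.001  0.911]
 [-0.    -1.    -0.001]]
{'shift_mm': array([ 457.7,   -1.3, -617.9]), 'turn_deg': array([3.000e-02, 6.202e+01, 2.000e-02]), 'shift_mm_after': array([760.4,  -1.6, 114.3])}
{'shift_mm': array([ 457.7,   -1.3, -617.9]), 'turn_deg': array([ 2.0000e-02, -1.1798e+02, -4.0000e-02]), 'shift_mm_after': array([-760.4,   -1.6, -114.3])}
```

Emit:
jog_arm:
  plan:
    - [[0,-0.03,0,0,6.89,0,1],[0,-0.03,0,0,6.89,0,1],[0,-0.025,0,0,6.89,0,1],[0,0,0,0,6.89,0,1],[0,0,0,0,6.89,0,1],[0,0,0,0,6.89,0,1],[0,0,0,0,6.89,0,1],[0,0,0,0,6.89,0,1]]
  newtons: 25

```text
t: 1.02
eef_pos: [0.2683, 0.5919, 0.3037]
orientation: [0.542, -0.454, 0.454, -0.542]
contact_force: [0.4, -0.0, -0.0]
grip_width: 0.093
```

Emit:
jog_arm:
  plan:
    - [[0.01,0,0,0,6.89,0,1],[0.02,0,0,0,0,0,1],[0.035,0,0.002,0,0,0,1],[0.04,0,0.007,0,0,0,1],[0.04,0,0.007,0,0,0,1],[0.04,0,0.007,0,0,0,1],[0.04,0,0.007,0,0,0,1],[0.04,0,0.007,0,0,0,1]]

```text
t: 1.68
eef_pos: [0.3232, 0.328, 0.3038]
orientation: [-0.515, 0.484, -0.484, 0.516]
contact_force: [0.5, -0.5, -0.4]
grip_width: 0.093
```

Run:
```python
from h import *
show(); print(delta([.432,-.0727,.24],axes(.0626)))
```

```text
t 1.68 p [0.3232 0.328  0.3038] F [ 0.5 -0.5 -0.4] w 0.093 j [-1.1   0.24  0.33  1.81 -0.09  1.1  -0.67]
[[ 0.063  0.     0.998]
 [-0.998  0.001  0.063]
 [-0.001 -1.     0.   ]]
{'shift_mm': array([406.8,  63.6,  83.2]), 'turn_deg': array([-0.02,  0.03, -0.03]), 'shift_mm_after': array([406.7,  63.8,  83.5])}
```

Emit:
jog_arm:
  plan:
    - [[0.038,0,0.013,0,0,0,1],[0.038,0,0.013,0,0,0,1],[0.038,0,0.013,0,0,0,1],[0.038,0,0.013,0,0,0,1],[0.038,0,0.011,0,0,0,1],[0.038,0,0.01,0,0,0,1],[0.038,0,0.01,0,0,0,1],[0.038,0,0,0,0,0,1]]

```text
t: 2.35
eef_pos: [0.4266, 0.0299, 0.3041]
orientation: [-0.515, 0.483, -0.485, 0.516]
contact_force: [1.1, 0.5, 0.5]
grip_width: 0.0926
```

Emit:
jog_arm:
  plan:
    - [[0.035,0,0,0,0,0,1],[0.03,0,0,0,0,0,1],[0.025,0.01,0,0,0,0,1],[0.012,0.02,0,0,0,0,1],[0.0,0.02,0,0,0,0,1],[0,0.014,0,0,0,0,1],[0,0,0,0,0,0,1]]

```text
t: 2.93
eef_pos: [0.4295, -0.0698, 0.2375]
orientation: [0.517, -0.486, 0.483, -0.514]
contact_force: [-0.0, 0.1, -0.1]
grip_width: 0.0931
```

Run:
```python
from h import *
show(); 
t=snap("top","t2"); s=snap("side"); w=snap("wrist","w2")
for n,c in (("t",t),("s",s),("w",w)): print(n,blobs(masks(c)["green"],30))
crop(t,220,120,200,170,3.5,"t2c")
```

```text
t 2.93 p [ 0.4295 -0.0698  0.2375] F [-0.   0.1 -0.1] w 0.0931 j [-0.33  0.3   0.57  1.99 -0.2   0.92  0.41]
[[ 0.062 -0.006  0.998]
 [-0.998  0.     0.062]
 [-0.001 -1.    -0.006]]
t []
s [((np.float64(277.31), np.float64(233.26)), 58, (274, 229, 8, 10)), ((np.float64(292.31), np.float64(252.16)), 64, (289, 248, 8, 10)), ((np.float64(277.85), np.float64(254.85)), 60, (271, 251, 15, 8)), ((np.float64(292.91), np.float64(274.36)), 66, (285, 271, 16, 7))]
w [((np.float64(317.02), np.float64(164.73)), 48, (300, 162, 34, 10)), ((np.float64(316.82), np.float64(195.53)), 389, (306, 184, 22, 23)), ((np.float64(319.45), np.float64(231.55)), 153, (302, 226, 36, 18)), ((np.float64(320.28), np.float64(270.66)), 363, (311, 258, 20, 25))]
```

View pics/w2.png

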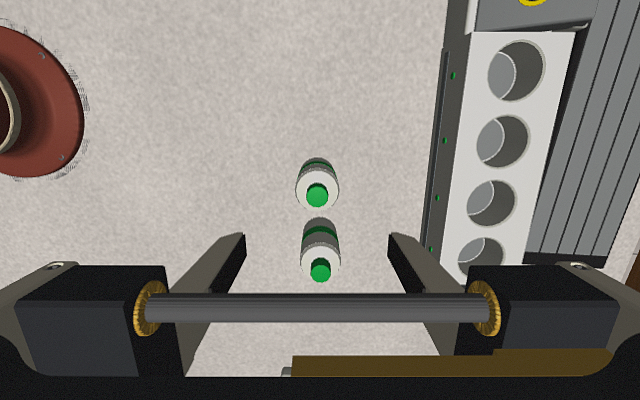

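View pics/t2c.png

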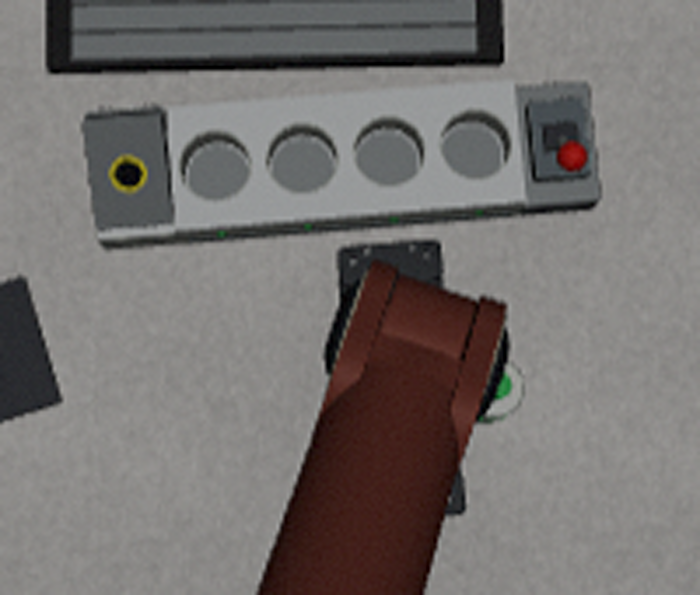

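Run:
```python
from h import *
w=snap("wrist"); s=snap("side")
for c in [b[0] for b in blobs(masks(w)["green"],300)]: print(onz(w,c,.125))
for c in [b[0] for b in blobs(masks(s)["green"],30)][:2]: print("side",onz(s,c,.1165))
b=[b[0] for b in blobs(masks(w)["green"],300)][0]
print(tri(ray(w,b),ray(s,[b[0] for b in blobs(masks(s)["green"],30)][0])))
print(delta([.432,-.0727,.061],axes(.0626)))
print(delta([.442,-.1635,.061],axes(.0626)))
```

```text
[ 0.43139594 -0.06837849  0.125     ]
[ 0.44109812 -0.15682998  0.125     ]
side [ 0.43159447 -0.07299925  0.1165    ]
side [ 0.4410998  -0.16425431  0.1165    ]
(array([ 0.43186907, -0.07123128,  0.11489305]), [np.float64(0.3091975145289381), np.float64(0.30919751452894934)])
{'shift_mm': array([  2.6, 179.7,  -0.9]), 'turn_deg': array([-0.14,  0.04,  0.01]), 'shift_mm_after': array([  2.7, 179.7,  -0.5])}
{'shift_mm': array([ 93.9, 179.7,   3.3]), 'turn_deg': array([-0.14,  0.04,  0.01]), 'shift_mm_after': array([ 93.9, 179.7,   3.8])}
```

Emit:
jog_arm:
  plan:
    - [[0.002,0.03,0,0,0,0,1],[0,0.035,0,0,0,0,1],[0,0.035,0,0,0,0,1],[0,0.035,0,0,0,0,1],[0,0.025,0,0,0,0,1],[0,0.015,0,0,0,0,1],[0,0.005,0,0,0,0,1],[0,0,0,0,0,0,1]]

```text
t: 3.85
eef_pos: [0.4319, -0.072, 0.0593]
orientation: [0.516, -0.484, 0.484, -0.515]
contact_force: [-0.6, -0.9, 0.9]
grip_width: 0.0932
```

Emit:
jog_arm:
  plan:
    - [[0,0,0,0,0,0,0.4],[0,0,0,0,0,0,0.4],[0,0,0,0,0,0,0.4],[0,0,0,0,0,0,0.4],[0,0,0,0,0,0,0.4],[0,0,0,0,0,0,0.4],[0,0,0,0,0,0,0.4],[0,0,0,0,0,0,0.4]]

```text
t: 4.52
eef_pos: [0.4318, -0.072, 0.0599]
orientation: [-0.515, 0.484, -0.484, 0.516]
contact_force: [0.1, 0.9, 2.8]
grip_width: 0.0516
```

Run:
```python
from h import *
show(); w=snap("wrist","w3")
```

```text
t 4.52 p [ 0.4318 -0.072   0.0599] F [0.1 0.9 2.8] w 0.0516 j [-0.13  0.59  0.36  2.19 -0.47  0.44  0.67]
[[ 0.063  0.     0.998]
 [-0.998  0.     0.063]
 [-0.    -1.     0.   ]]
```

View pics/w3.png

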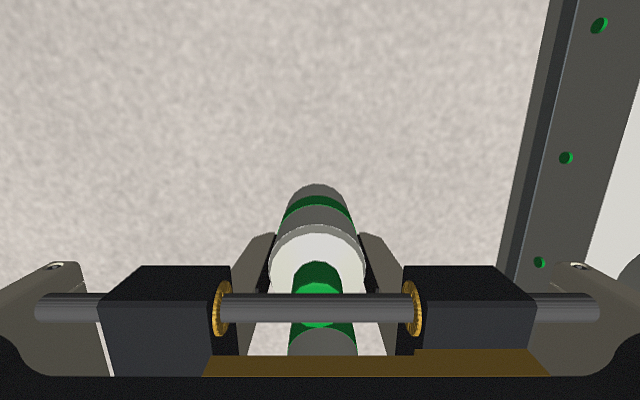

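Emit:
jog_arm:
  plan:
    - [[0,-0.005,0,0,0,0,0.4],[0,-0.015,0,0,0,0,0.4],[0,-0.025,0,0,0,0,0.4],[0,-0.03,0,0,0,0,0.4],[0,-0.03,0,0,0,0,0.4],[0,-0.02,0,0,0,0,0.4],[0,-0.005,0,0,0,0,0.4]]

```text
t: 5.15
eef_pos: [0.4331, -0.0726, 0.1925]
orientation: [-0.514, 0.482, -0.486, 0.517]
contact_force: [-0.5, -0.9, -1.8]
grip_width: 0.0516
```

Run:
```python
from h import *
show()
print(delta([.6467,-.0064,.19],axes(.0626)))
s=snap("side"); t=snap("top")
def fit(c,P):
    g=cv2.cvtColor(c["frame"],cv2.COLOR_RGB2GRAY)
    p0=proj(c,P); x,y=np.round(p0).astype(int)
    sub=cv2.resize(g[y-14:y+15,x-14:x+15],None,fx=8,fy=8,interpolation=cv2.INTER_CUBIC)
    b=cv2.threshold(sub,0,255,cv2.THRESH_BINARY_INV+cv2.THRESH_OTSU)[1]
    cc=[k for k in cv2.findContours(b,cv2.RETR_EXTERNAL,cv2.CHAIN_APPROX_NONE)[0] if cv2.pointPolygonTest(k,(116,116),False)>0]
    if not cc: return None
    e=cv2.fitEllipse(cc[0]); p=((e[0][0]+.5)/8-.5+x-14,(e[0][1]+.5)/8-.5+y-14)
    return p,np.array(e[1]).round()/8,onz(c,p,.075).round(4)
for P in [(.6563,-.1574,.075),(.6515,-.0817,.075),(.6467,-.0064,.075),(.642,.069,.075)]: print(fit(s,P))
```

```text
t 5.15 p [ 0.4331 -0.0726  0.1925] F [-0.5 -0.9 -1.8] w 0.0516 j [-0.3   0.36  0.56  2.05 -0.27  0.79  0.49]
[[ 0.063  0.006  0.998]
 [-0.998 -0.     0.063]
 [ 0.001 -1.     0.006]]
{'shift_mm': array([-52.7,   3.8, 217.3]), 'turn_deg': array([-0.34,  0.  ,  0.04]), 'shift_mm_after': array([-52.7,   2.5, 217.3])}
((np.float64(359.3833713531494), np.float64(244.29945755004883)), array([18.75 , 25.875]), array([ 0.6513, -0.1786,  0.075 ]))
((np.float64(343.87242889404297), np.float64(225.82843112945557)), array([11.75 , 19.375]), array([ 0.6495, -0.0844,  0.075 ]))
((np.float64(331.57180309295654), np.float64(212.5707492828369)), array([10.5  , 18.625]), array([ 0.6447, -0.0087,  0.075 ]))
((np.float64(320.2538900375366), np.float64(200.34327697753906)), array([ 9.75 , 17.875]), array([0.6399, 0.0666, 0.075 ]))
```

Emit:
jog_arm:
  plan:
    - [[-0.005,0,0.02,0,0,0,0.4],[-0.008,0,0.033,0,0,0,0.4],[-0.008,0,0.033,0,0,0,0.4],[-0.008,0,0.033,0,0,0,0.4],[-0.008,0,0.033,0,0,0,0.4],[-0.008,0,0.033,0,0,0,0.4],[-0.006,0,0.025,0,0,0,0.4],[-0.001,0,0.006,0,0,0,0.4]]

```text
t: 5.92
eef_pos: [0.6464, -0.0034, 0.1855]
orientation: [0.517, -0.484, 0.482, -0.516]
contact_force: [0.5, 0.3, -2.0]
grip_width: 0.0515
```

Emit:
jog_arm:
  plan:
    - [[0,0,0,0,0,0,0.4],[0,0,0,0,0,0,0.4],[0,0,0,0,0,0,0.4]]

```text
t: 6.17
eef_pos: [0.642, -0.0078, 0.1885]
orientation: [0.516, -0.485, 0.484, -0.514]
contact_force: [-0.5, 0.2, -1.1]
grip_width: 0.0516
```

Run:
```python
from h import *
show(); print(delta([.646,-.0075,.09],axes(.0626)))
s=snap("side","s4"); crop(s,260,120,140,140,4,"s4c"); w=snap("wrist","w4")
g=[b for b in blobs(masks(s)["green"],15)];print(g)
```

```text
t 6.17 p [ 0.642  -0.0078  0.1885] F [-0.5  0.2 -1.1] w 0.0516 j [-0.31  0.68  0.51  1.5  -0.36  1.07  0.34]
[[ 0.061 -0.004  0.998]
 [-0.998 -0.     0.061]
 [ 0.    -1.    -0.004]]
{'shift_mm': array([-0.1, 98.5,  4.4]), 'turn_deg': array([ 0.21, -0.11,  0.01]), 'shift_mm_after': array([-0.1, 98.5,  4. ])}
[((np.float64(332.53), np.float64(169.58)), 43, (330, 165, 6, 10)), ((np.float64(331.83), np.float64(191.26)), 70, (324, 188, 16, 7)), ((np.float64(292.33), np.float64(252.14)), 66, (289, 248, 8, 10)), ((np.float64(293.11), np.float64(274.35)), 71, (286, 271, 16, 7))]
```

View pics/s4c.png

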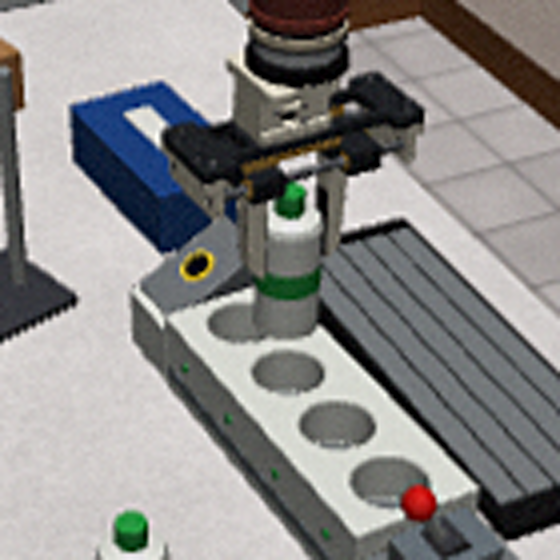

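View pics/w4.png

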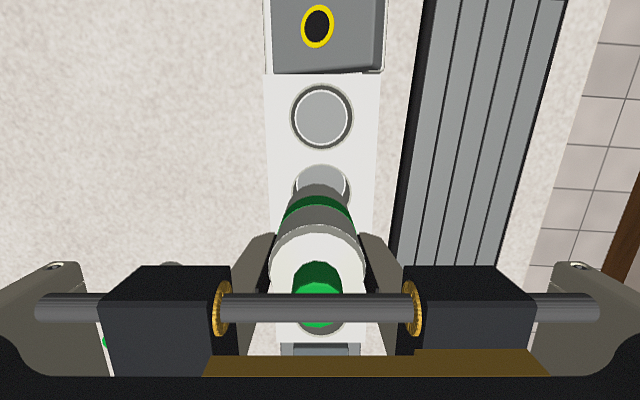

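Run:
```python
from h import *
show()
w=snap("wrist"); g=cv2.cvtColor(w["frame"],cv2.COLOR_RGB2GRAY)
x0,y0=280,75; sub=g[y0:y0+85,x0:x0+85]
b=cv2.threshold(sub,0,255,cv2.THRESH_BINARY_INV+cv2.THRESH_OTSU)[1]
for th in (None,190,200):
    if th: b=(sub<th).astype(np.uint8)*255
    cc=[k for k in cv2.findContours(b,cv2.RETR_EXTERNAL,cv2.CHAIN_APPROX_NONE)[0] if cv2.pointPolygonTest(k,(41,42),False)>0]
    for k in cc:
        e=cv2.fitEllipse(k); p=(e[0][0]+x0,e[0][1]+y0); P=onz(w,p,.075); print(p,e[1],P, "well2:",P+.076*np.array([.0626,-.998,0]))
print(delta([.646,-.0075,.09],axes(.0626)))
```

```text
t 6.27 p [ 0.6426 -0.0075  0.1895] F [ 1.  -0.1 -1.4] w 0.0517 j [-0.31  0.67  0.51  1.49 -0.36  1.07  0.34]
[[ 0.061 -0.001  0.998]
 [-0.998  0.     0.061]
 [-0.    -1.    -0.001]]
(320.7177734375, 116.55914688110352) (60.89582061767578, 64.46774291992188) [0.64122536 0.0735313  0.075     ] well2: [ 0.64598296 -0.0023167   0.075     ]
(320.74655532836914, 116.52250671386719) (61.270015716552734, 64.82306671142578) [0.64125096 0.07356691 0.075     ] well2: [ 0.64600856 -0.00228109  0.075     ]
(320.8551940917969, 116.17863845825195) (63.65057373046875, 65.8802261352539) [0.64133504 0.07389141 0.075     ] well2: [ 0.64609264 -0.00195659  0.075     ]
{'shift_mm': array([ 0.4, 99.8,  3.2]), 'turn_deg': array([ 0.05, -0.07, -0.01]), 'shift_mm_after': array([ 0.4, 99.8,  3.1])}
```

Emit:
jog_arm:
  plan:
    - [[-0.0005,0,0.0035,0,0,0,0.4],[0,0.01,0,0,0,0,0.4],[0,0.015,0,0,0,0,0.4],[0,0.015,0,0,0,0,0.4],[0,0.008,0,0,0,0,0.4],[0,0,0,0,0,0,0.4],[0,0,0,0,0,0,0.4]]

```text
t: 6.9
eef_pos: [0.6472, -0.0059, 0.1412]
orientation: [0.516, -0.484, 0.484, -0.515]
contact_force: [0.3, -0.2, -1.2]
grip_width: 0.0515
```

Run:
```python
from h import *
show(); print(delta([.646,-.0065,.09],axes(.0626)))
s=snap("side","s5"); crop(s,280,140,100,100,6,"s5c"); t=snap("top"); crop(t,270,110,120,100,5,"t5c")
```

```text
t 6.9 p [ 0.6472 -0.0059  0.1412] F [ 0.3 -0.2 -1.2] w 0.0515 j [-0.3   0.73  0.49  1.53 -0.38  0.98  0.37]
[[ 0.063 -0.001  0.998]
 [-0.998 -0.     0.063]
 [ 0.    -1.    -0.001]]
{'shift_mm': array([ 0.6, 51.2, -1.2]), 'turn_deg': array([0.05, 0.01, 0.  ]), 'shift_mm_after': array([ 0.6, 51.2, -1.2])}
```

View pics/s5c.png

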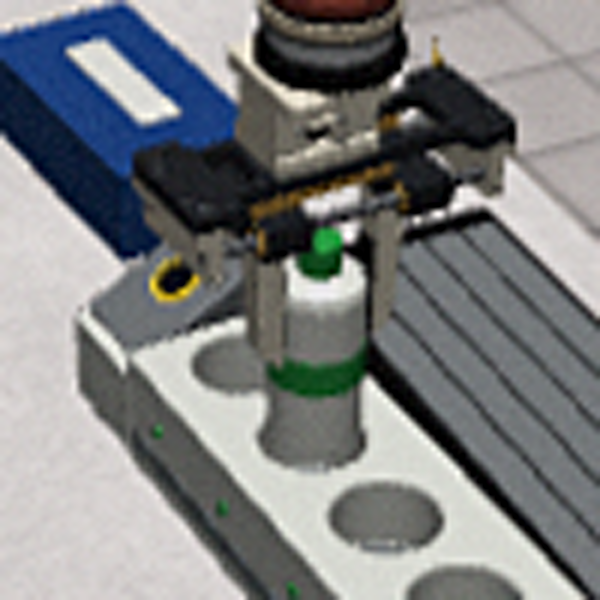

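Bottle is centred over the well, around (310,440) in the crop. Lowering it.

Emit:
jog_arm:
  plan:
    - [[0,0.01,-0.0007,0,0,0,0.4],[0,0.01,0,0,0,0,0.4],[0,0.01,0,0,0,0,0.4],[0,0.008,0,0,0,0,0.4],[0,0.006,0,0,0,0,0.4],[0,0.004,0,0,0,0,0.4],[0,0,0,0,0,0,0.4]]

```text
t: 7.58
eef_pos: [0.6459, -0.0059, 0.0922]
orientation: [0.516, -0.485, 0.483, -0.515]
contact_force: [0.2, -0.4, -1.9]
grip_width: 0.0516
```

Emit:
jog_arm:
  plan:
    - [[0,0.002,0,0,0,0,0.4],[0,0.002,0,0,0,0,0.4],[0,0.001,0,0,0,0,0.4],[0,0,0,0,0,0,0.4],[0,0,0,0,0,0,0.4]]

```text
t: 8.0
eef_pos: [0.6473, -0.0062, 0.0899]
orientation: [-0.515, 0.484, -0.485, 0.516]
contact_force: [-1.0, 0.3, 5.1]
grip_width: 0.0517
```

Emit:
jog_arm:
  plan:
    - [[0,0,0,0,0,0,0.9],[0,0,0,0,0,0,0.9],[0,0,0,0,0,0,0.9],[0,0,0,0,0,0,0.9],[0,0,0,0,0,0,0.9],[0,0,0,0,0,0,0.9]]

```text
t: 8.5
eef_pos: [0.6466, -0.006, 0.0884]
orientation: [0.516, -0.484, 0.484, -0.515]
contact_force: [-0.5, 0.5, 0.1]
grip_width: 0.0826
```

Emit:
jog_arm:
  plan:
    - [[0,-0.01,0,0,0,0,0.9],[0,-0.02,0,0,0,0,0.9],[0,-0.03,0,0,0,0,0.9],[0,-0.035,0,0,0,0,0.9],[0,-0.035,0,0,0,0,1],[0,-0.02,0,0,0,0,1],[0,-0.01,0,0,0,0,1]]

```text
t: 9.08
eef_pos: [0.6484, -0.0067, 0.2535]
orientation: [-0.514, 0.482, -0.486, 0.517]
contact_force: [0.1, 0.4, -0.0]
grip_width: 0.0927
```

Run:
```python
from h import *
show()
s=snap("side","s6"); crop(s,260,140,130,150,4,"s6c"); t=snap("top")
for c in (t,s): print(blobs(masks(c)["green"],25))
g=[b[0] for b in blobs(masks(s)["green"],25)]
for c in g: print(onz(s,c,.1165),onz(s,c,.1465))
print(delta([.442,-.1635,.25],axes(.0626)))
```

```text
t 9.08 p [ 0.6484 -0.0067  0.2535] F [ 0.1  0.4 -0. ] w 0.0927 j [-0.32  0.63  0.53  1.4  -0.33  1.2   0.31]
[[ 0.062  0.007  0.998]
 [-0.998 -0.001  0.062]
 [ 0.001 -1.     0.007]]
[((np.float64(361.67), np.float64(229.57)), 49, (358, 226, 8, 8))]
[((np.float64(332.6), np.float64(194.64)), 53, (329, 191, 8, 9)), ((np.float64(332.14), np.float64(214.84)), 63, (325, 211, 15, 8)), ((np.float64(292.49), np.float64(252.03)), 65, (289, 248, 8, 10)), ((np.float64(292.9), np.float64(274.4)), 67, (286, 271, 15, 7))]
[0.66616719 0.02842933 0.1165    ] [ 0.64685283 -0.0073173   0.1465    ]
[ 0.61672617 -0.06474662  0.1165    ] [ 0.59919072 -0.09714075  0.1465    ]
[ 0.44151683 -0.16405473  0.1165    ] [ 0.43028547 -0.19287572  0.1465    ]
[ 0.40988447 -0.24185019  0.1165    ] [ 0.39979126 -0.26787207  0.1465    ]
{'shift_mm': array([ 1.44e+02,  1.00e-01, -2.15e+02]), 'turn_deg': array([-0.25,  0.01,  0.02]), 'shift_mm_after': array([ 144.1,    1. , -215. ])}
```

View pics/s6c.png

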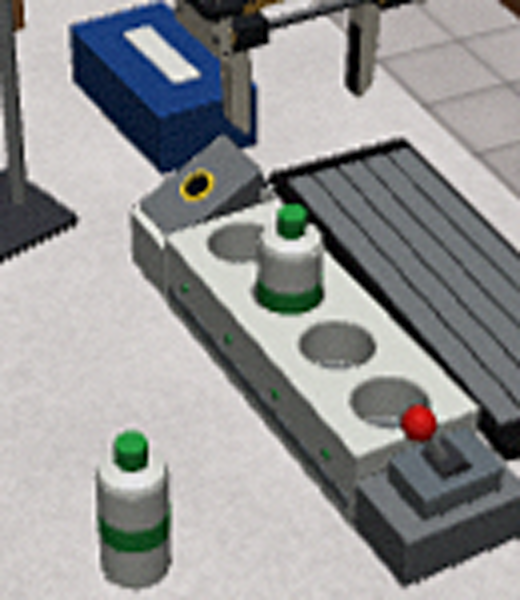

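The first bottle sits upright in well 2. The second is still at (0.442, -0.164), so I'll go to it.

Emit:
jog_arm:
  plan:
    - [[0.01,0,-0.015,0,0,0,1],[0.021,0,-0.031,0,0,0,1],[0.022,0,-0.033,0,0,0,1],[0.022,0,-0.033,0,0,0,1],[0.022,0,-0.033,0,0,0,1],[0.021,0,-0.032,0,0,0,1],[0.016,0,-0.025,0,0,0,1],[0.01,0,-0.013,0,0,0,1]]

```text
t: 9.85
eef_pos: [0.4361, -0.1649, 0.2471]
orientation: [0.515, -0.487, 0.484, -0.513]
contact_force: [-0.8, -0.2, -0.5]
grip_width: 0.0926
```

Emit:
jog_arm:
  plan:
    - [[0,0,0,0,0,0,1],[0,0,0,0,0,0,1]]

```text
t: 10.02
eef_pos: [0.4402, -0.1628, 0.2476]
orientation: [0.515, -0.485, 0.484, -0.515]
contact_force: [-0.1, 0.2, 0.4]
grip_width: 0.0932
```

Run:
```python
from h import *
s=snap("side"); w=snap("wrist")
for c in [b[0] for b in blobs(masks(s)["green"],30)]: print(onz(s,c,.1165))
for c in blobs(masks(w)["green"],200): print(c,onz(w,c[0],.125))
show(); print(delta([.442,-.1635,.06],axes(.0626)))
```

```text
[0.66596245 0.02846367 0.1165    ]
[ 0.61643364 -0.06450178  0.1165    ]
[ 0.44114612 -0.16414441  0.1165    ]
[ 0.40962955 -0.24157448  0.1165    ]
((np.float64(572.57), np.float64(37.38)), 785, (549, 22, 41, 32)) [0.66841154 0.00481077 0.125     ]
((np.float64(317.01), np.float64(193.18)), 363, (307, 182, 21, 23)) [ 0.44124393 -0.15976753  0.125     ]
t 10.12 p [ 0.4419 -0.1616  0.2477] F [-0.5  0.7  0.6] w 0.0929 j [-0.13  0.35  0.59  1.89 -0.23  0.98  0.63]
[[ 0.065 -0.001  0.998]
 [-0.998  0.001  0.065]
 [-0.001 -1.    -0.001]]
{'shift_mm': array([  2. , 187.7,   0.3]), 'turn_deg': array([ 0.08,  0.15, -0.05]), 'shift_mm_after': array([  1.9, 187.7,   0. ])}
```

Emit:
jog_arm:
  plan:
    - [[0.0015,0.03,0,0,0,0,1],[0,0.038,0,0,0,0,1],[0,0.038,0,0,0,0,1],[0,0.035,0,0,0,0,1],[0,0.025,0,0,0,0,1],[0,0.016,0,0,0,0,1],[0,0.005,0,0,0,0,1],[0,0,0,0,0,0,1]]

```text
t: 10.78
eef_pos: [0.4412, -0.1634, 0.06]
orientation: [0.516, -0.485, 0.482, -0.515]
contact_force: [0.1, -0.3, 1.0]
grip_width: 0.0933
```

Emit:
jog_arm:
  plan:
    - [[0,0,0,0,0,0,0.4],[0,0,0,0,0,0,0.4],[0,0,0,0,0,0,0.4],[0,0,0,0,0,0,0.4],[0,0,0,0,0,0,0.4],[0,0,0,0,0,0,0.4],[0,0,0,0,0,0,0.4],[0,0,0,0,0,0,0.4]]

```text
t: 11.45
eef_pos: [0.4415, -0.1647, 0.062]
orientation: [-0.515, 0.484, -0.484, 0.516]
contact_force: [1.0, 0.3, 2.2]
grip_width: 0.0518
```

Emit:
jog_arm:
  plan:
    - [[0,-0.005,0,0,0,0,0.4],[0,-0.015,0,0,0,0,0.4],[0,-0.025,0,0,0,0,0.4],[0,-0.03,0,0,0,0,0.4],[0,-0.03,0,0,0,0,0.4],[0,-0.02,0,0,0,0,0.4],[0,-0.005,0,0,0,0,0.4]]

```text
t: 12.03
eef_pos: [0.4426, -0.1656, 0.1947]
orientation: [-0.514, 0.482, -0.486, 0.516]
contact_force: [0.5, -0.0, -1.4]
grip_width: 0.0518
```

Run:
```python
from h import *
show(); print(delta([.651,-.0825,.19],axes(.0626)))
```

```text
t 12.03 p [ 0.4426 -0.1656  0.1947] F [ 0.5 -0.  -1.4] w 0.0518 j [-0.1   0.41  0.57  1.97 -0.3   0.84  0.7 ]
[[ 0.062  0.006  0.998]
 [-0.998 -0.002  0.063]
 [ 0.002 -1.     0.006]]
{'shift_mm': array([-69.9,   5.7, 213.2]), 'turn_deg': array([-0.32, -0.  ,  0.12]), 'shift_mm_after': array([-69.9,   4.7, 213.2])}
```

Emit:
jog_arm:
  plan:
    - [[-0.007,0,0.02,0,0,0,0.4],[-0.01,0,0.033,0,0,0,0.4],[-0.011,0,0.033,0,0,0,0.4],[-0.011,0,0.033,0,0,0,0.4],[-0.011,0,0.033,0,0,0,0.4],[-0.01,0,0.03,0,0,0,0.4],[-0.007,0,0.022,0,0,0,0.4],[-0.003,0,0.009,0,0,0,0.4]]

```text
t: 12.7
eef_pos: [0.6517, -0.0778, 0.1887]
orientation: [-0.516, 0.484, -0.482, 0.517]
contact_force: [-0.2, -0.0, -2.0]
grip_width: 0.0517
```

Emit:
jog_arm:
  plan:
    - [[0,0,0,0,0,0,0.4],[0,0,0,0,0,0,0.4],[0,0,0,0,0,0,0.4],[0,0,0,0,0,0,0.4]]

```text
t: 13.03
eef_pos: [0.648, -0.0826, 0.1914]
orientation: [0.515, -0.485, 0.484, -0.514]
contact_force: [-0.0, 0.8, -1.8]
grip_width: 0.0514
```

Run:
```python
from h import *
show(); print(delta([.651,-.0825,.142],axes(.0626)))
```

```text
t 13.03 p [ 0.648  -0.0826  0.1914] F [-0.   0.8 -1.8] w 0.0514 j [-0.2   0.69  0.53  1.46 -0.37  1.09  0.47]
[[ 0.061 -0.002  0.998]
 [-0.998 -0.     0.061]
 [ 0.    -1.    -0.002]]
{'shift_mm': array([ 0.1, 49.4,  3.1]), 'turn_deg': array([ 0.1 , -0.12,  0.01]), 'shift_mm_after': array([ 0.1, 49.4,  3. ])}
```

Emit:
jog_arm:
  plan:
    - [[0,0,0.003,0,0,0,0.4],[0,0.01,0,0,0,0,0.4],[0,0.015,0,0,0,0,0.4],[0,0.015,0,0,0,0,0.4],[0,0.009,0,0,0,0,0.4],[0,0,0,0,0,0,0.4],[0,0,0,0,0,0,0.4]]

```text
t: 13.62
eef_pos: [0.6521, -0.0812, 0.1421]
orientation: [0.516, -0.484, 0.484, -0.515]
contact_force: [0.0, 0.3, -2.2]
grip_width: 0.0519
```

Run:
```python
from h import *
show(); print(delta([.651,-.0825,.0915],axes(.0626)))
s=snap("side","s7"); crop(s,290,150,110,110,5,"s7c")
```

```text
t 13.62 p [ 0.6521 -0.0812  0.1421] F [ 0.   0.3 -2.2] w 0.0519 j [-0.19  0.75  0.51  1.5  -0.4   1.    0.49]
[[ 0.063 -0.001  0.998]
 [-0.998  0.     0.063]
 [-0.    -1.    -0.001]]
{'shift_mm': array([ 1.2, 50.6, -1.1]), 'turn_deg': array([ 0.06, -0.  , -0.01]), 'shift_mm_after': array([ 1.2, 50.6, -1.2])}
```

View pics/s7c.png

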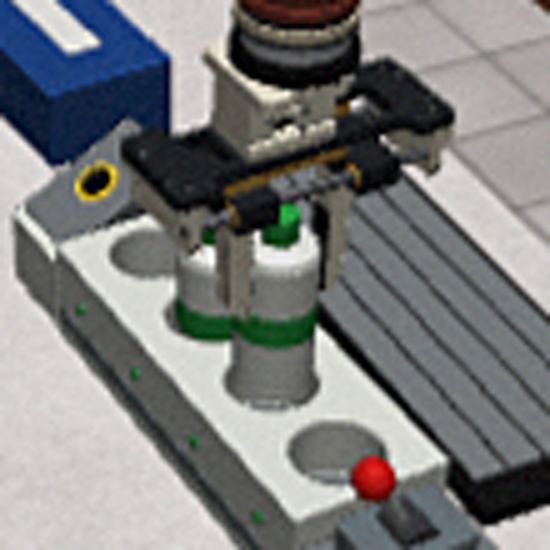

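The second bottle is centred over well 1, at about (270,385) in the crop. Lowering it.

Emit:
jog_arm:
  plan:
    - [[0.0005,0.01,-0.0007,0,0,0,0.4],[0,0.01,0,0,0,0,0.4],[0,0.01,0,0,0,0,0.4],[0,0.008,0,0,0,0,0.4],[0,0.006,0,0,0,0,0.4],[0,0.004,0,0,0,0,0.4],[0,0,0,0,0,0,0.4]]

```text
t: 14.25
eef_pos: [0.651, -0.0816, 0.0932]
orientation: [0.516, -0.485, 0.483, -0.515]
contact_force: [0.0, 0.2, -1.4]
grip_width: 0.0516
```

Emit:
jog_arm:
  plan:
    - [[0,0.002,0,0,0,0,0.4],[0,0.002,0,0,0,0,0.4],[0,0,0,0,0,0,0.4],[0,0,0,0,0,0,0.4]]

```text
t: 14.58
eef_pos: [0.6523, -0.082, 0.0921]
orientation: [-0.515, 0.484, -0.485, 0.516]
contact_force: [-1.5, 0.0, 4.5]
grip_width: 0.052
```

Emit:
jog_arm:
  plan:
    - [[0,0,0,0,0,0,0.9],[0,0,0,0,0,0,0.9],[0,0,0,0,0,0,0.9],[0,0,0,0,0,0,0.9],[0,0,0,0,0,0,0.9],[0,0,0,0,0,0,0.9]]

```text
t: 15.08
eef_pos: [0.6517, -0.0818, 0.0905]
orientation: [0.515, -0.484, 0.484, -0.515]
contact_force: [-0.6, -0.9, -0.7]
grip_width: 0.0829
```

Emit:
jog_arm:
  plan:
    - [[0,-0.01,0,0,0,0,0.9],[0,-0.02,0,0,0,0,0.9],[0,-0.03,0,0,0,0,0.9],[0,-0.035,0,0,0,0,0.9],[0,-0.03,0,0,0,0,0.9],[0,-0.02,0,0,0,0,0.8],[0,-0.005,0,0,0,0,0.5]]

```text
t: 15.67
eef_pos: [0.6539, -0.0829, 0.2462]
orientation: [-0.514, 0.481, -0.487, 0.517]
contact_force: [0.8, 0.2, 1.0]
grip_width: 0.0748
```

Run:
```python
from h import *
show()
s=snap("side","s8"); crop(s,270,150,130,150,4,"s8c"); t=snap("top","t8")
g=[b for b in blobs(masks(s)["green"],25)]
for c in g: print(c,onz(s,c[0],.1465))
print("ball",tri(ray(t,blobs(masks(t)["red"])[0][0]),ray(s,blobs(masks(s)["red"])[0][0])))
```

```text
t 15.67 p [ 0.6539 -0.0829  0.2462] F [0.8 0.2 1. ] w 0.0748 j [-0.2   0.65  0.55  1.37 -0.35  1.2   0.44]
[[ 0.063  0.009  0.998]
 [-0.998 -0.002  0.063]
 [ 0.002 -1.     0.009]]
((np.float64(333.33), np.float64(194.27)), 49, (330, 191, 8, 8)) [ 0.64986474 -0.00653689  0.1465    ]
((np.float64(345.19), np.float64(207.19)), 53, (342, 203, 8, 10)) [ 0.65225334 -0.08108618  0.1465    ]
((np.float64(330.73), np.float64(214.75)), 44, (326, 211, 11, 7)) [ 0.59556378 -0.09497726  0.1465    ]
((np.float64(343.84), np.float64(228.25)), 73, (337, 224, 16, 8)) [ 0.60186371 -0.1656673   0.1465    ]
ball (array([ 0.63224998, -0.23376072,  0.12627433]), [np.float64(0.2485316549779741), np.float64(0.24853165497769802)])
```

View pics/s8c.png

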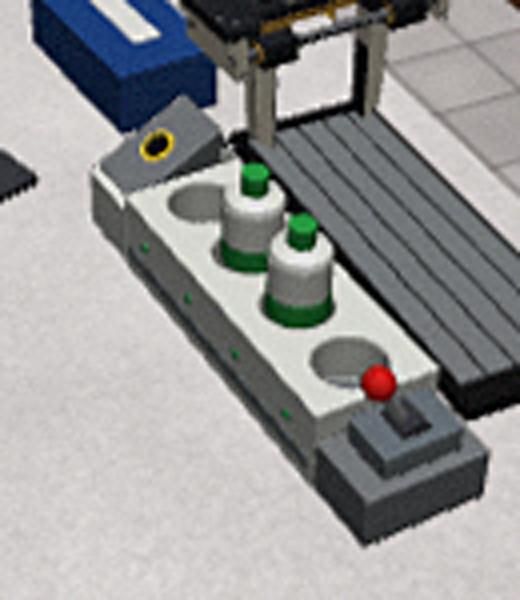

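Run:
```python
from h import *
u=np.array([.998,.0626,0])
B=np.array([.6322,-.2338,.1265])
P=B-.05*u; P[2]=.24; print(delta(P,axes(.0626)))
```

```text
{'shift_mm': array([150.2,   1.9, -79.5]), 'turn_deg': array([-0.15,  0.  ,  0.03]), 'shift_mm_after': array([150.2,   2.1, -79.4])}
```

Emit:
jog_arm:
  plan:
    - [[0.012,0,-0.01,0,0,0,0],[0.025,0,-0.015,0,0,0,0],[0.03,0,-0.015,0,0,0,0],[0.03,0,-0.015,0,0,0,0],[0.03,0,-0.015,0,0,0,0],[0.018,0,-0.008,0,0,0,0],[0.006,0,-0.001,0,0,0,0],[0,0,0,0,0,0,0]]

```text
t: 16.43
eef_pos: [0.5802, -0.2398, 0.2392]
orientation: [0.515, -0.486, 0.484, -0.513]
contact_force: [0.8, 0.4, -0.2]
grip_width: 0.0135
```

Emit:
jog_arm:
  plan:
    - [[0,0.015,0,0,0,0,0],[0,0.03,0,0,0,0,0],[0,0.03,0,0,0,0,0],[0,0.03,0,0,0,0,0],[0,0.015,0,0,0,0,0],[0,0.007,0,0,0,0,0],[0,0,0,0,0,0,0],[0,0,0,0,0,0,0]]

```text
t: 17.1
eef_pos: [0.5832, -0.2363, 0.1137]
orientation: [-0.516, 0.484, -0.484, 0.516]
contact_force: [-0.2, -0.4, 0.4]
grip_width: 0.0003
```

Run:
```python
from h import *
show()
B=np.array([.6322,-.2338,.1265]); B[2]=.112
print(delta(B,axes(.0626)))
s=snap("side","s9"); crop(s,300,190,120,120,5,"s9c")
```

```text
t 17.1 p [ 0.5832 -0.2363  0.1137] F [-0.2 -0.4  0.4] w 0.0003 j [ 0.07  0.74  0.49  1.62 -0.42  0.89  0.78]
[[ 0.065  0.     0.998]
 [-0.998  0.     0.065]
 [-0.    -1.     0.   ]]
{'shift_mm': array([ 0.7,  1.7, 49.1]), 'turn_deg': array([-0.02,  0.11, -0.02]), 'shift_mm_after': array([ 0.6,  1.7, 49.1])}
```

View pics/s9c.png

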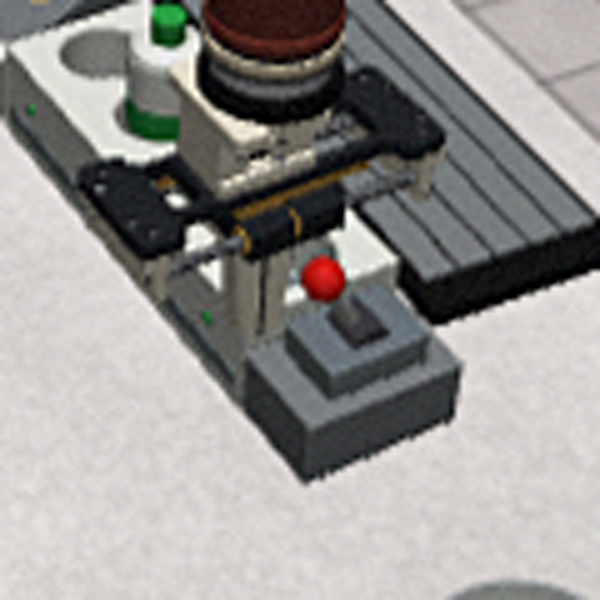

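Emit:
jog_arm:
  plan:
    - [[0,0,0.01,0,0,0,0],[0,0,0.01,0,0,0,0],[0,0,0.01,0,0,0,0],[0,0,0.01,0,0,0,0],[0,0,0.01,0,0,0,0],[0,0,0.01,0,0,0,0],[0,0,0.008,0,0,0,0],[0,0,0.004,0,0,0,0]]

```text
t: 17.82
eef_pos: [0.6557, -0.2331, 0.115]
orientation: [-0.515, 0.483, -0.485, 0.516]
contact_force: [-1.0, -0.7, 0.3]
grip_width: 0.0004
```

Emit:
jog_arm:
  plan:
    - [[0,0,0.002,0,0,0,0],[0,0,0.001,0,0,0,0],[0,0,0,0,0,0,0],[0,0,0,0,0,0,0]]

```text
t: 18.15
eef_pos: [0.6572, -0.2325, 0.1137]
orientation: [-0.515, 0.484, -0.484, 0.516]
contact_force: [-0.5, -0.1, -0.1]
grip_width: 0.0007
```

Emit:
jog_arm:
  plan:
    - [[0,0,0.002,0,0,0,0],[0,0,0.001,0,0,0,0],[0,0,0,0,0,0,0],[0,0,0,0,0,0,0]]

```text
t: 18.48
eef_pos: [0.6599, -0.2324, 0.1133]
orientation: [0.516, -0.484, 0.484, -0.515]
contact_force: [-2.1, 0.3, -0.5]
grip_width: 0.0005
```

Run:
```python
from h import *
show()
s=snap("side","s10"); crop(s,300,190,120,120,5,"s10c"); t=snap("top")
for c in (t,s): print(blobs(masks(c)["red"],5))
for z in (.1265,): print(onz(s,blobs(masks(s)["red"],5)[0][0],z))
```

```text
t 18.48 p [ 0.6599 -0.2324  0.1133] F [-2.1  0.3 -0.5] w 0.0005 j [ 0.06  0.84  0.49  1.39 -0.42  1.02  0.69]
[[ 0.063 -0.001  0.998]
 [-0.998  0.     0.063]
 [-0.    -1.    -0.001]]
[]
[((np.float64(381.93), np.float64(238.63)), 30, (380, 235, 5, 8))]
[ 0.69091873 -0.2317317   0.1265    ]
```

View pics/s10c.png

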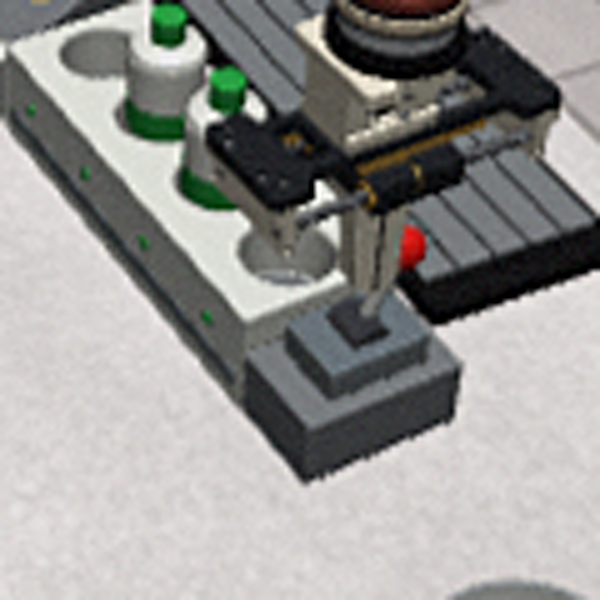

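The lever is over, with the ball at about (412,247) in the crop. I'll push on until it meets the stop.

Emit:
jog_arm:
  plan:
    - [[0,0,0.002,0,0,0,0],[0,0,0.001,0,0,0,0],[0,0,0,0,0,0,0],[0,0,0,0,0,0,0]]

```text
t: 18.92
eef_pos: [0.6617, -0.2325, 0.1134]
orientation: [0.516, -0.485, 0.483, -0.515]
contact_force: [-5.0, 0.4, 0.7]
grip_width: 0.0005
```

Emit:
jog_arm:
  plan:
    - [[0,0,0.002,0,0,0,0],[0,0,0,0,0,0,0],[0,0,0,0,0,0,0],[0,0,0,0,0,0,0]]

```text
t: 19.25
eef_pos: [0.6618, -0.2326, 0.1134]
orientation: [0.517, -0.487, 0.482, -0.514]
contact_force: [-8.5, -0.1, 2.7]
grip_width: 0.0004
```

Emit:
jog_arm:
  plan:
    - [[0,0,-0.01,0,0,0,0],[0,0,-0.025,0,0,0,0],[0,0,-0.02,0,0,0,0],[0,-0.02,-0.02,0,0,0,0],[0,-0.03,-0.02,0,0,0,0],[0,-0.035,-0.03,0,0,0,0],[0,-0.035,-0.03,0,0,0,0],[-0.015,-0.035,-0.02,0,0,0,0]]

```text
t: 19.92
eef_pos: [0.4945, -0.2319, 0.2629]
orientation: [0.514, -0.484, 0.487, -0.514]
contact_force: [1.0, -0.5, 1.0]
grip_width: 0.0005
```

Run:
```python
from h import *
show()
s=snap("side","s11"); t=snap("top","t11"); w=snap("wrist","w11")
for c in (t,s): print(blobs(masks(c)["red"],5))
print("ball",tri(ray(t,blobs(masks(t)["red"])[0][0]),ray(s,blobs(masks(s)["red"],20)[0][0])))
for n,c in (("t",t),("s",s)):
    print(n,[ (b) for b in blobs(masks(c)["green"],20)])
crop(t,185,190,80,60,9,"t11c"); crop(s,225,125,60,90,6,"s11c")
crop(s,290,150,110,130,4,"s11d")
```

```text
t 19.92 p [ 0.4945 -0.2319  0.2629] F [ 1.  -0.5  1. ] w 0.0005 j [ 0.01  0.45  0.59  1.68 -0.28  1.09  0.74]
[[ 0.057  0.003  0.998]
 [-0.998 -0.004  0.057]
 [ 0.004 -1.     0.003]]
[((np.float64(381.16), np.float64(145.21)), 38, (378, 142, 7, 7))]
[((np.float64(380.92), np.float64(238.47)), 51, (377, 235, 9, 8))]
ball (array([ 0.68912201, -0.23026413,  0.12680039]), [np.float64(0.6120529235492181), np.float64(0.6120529235492134)])
t [((np.float64(331.5), np.float64(156.64)), 50, (328, 153, 8, 8)), ((np.float64(305.56), np.float64(157.79)), 52, (302, 154, 8, 9))]
s [((np.float64(345.2), np.float64(207.19)), 54, (342, 203, 8, 10)), ((np.float64(332.06), np.float64(215.15)), 33, (329, 213, 8, 5)), ((np.float64(343.94), np.float64(228.32)), 71, (337, 225, 15, 7))]
```

View pics/t11c.png

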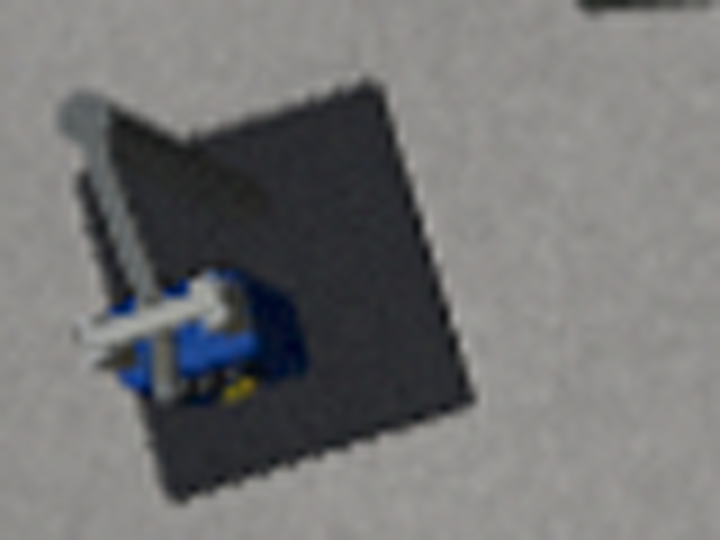

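View pics/s11c.png

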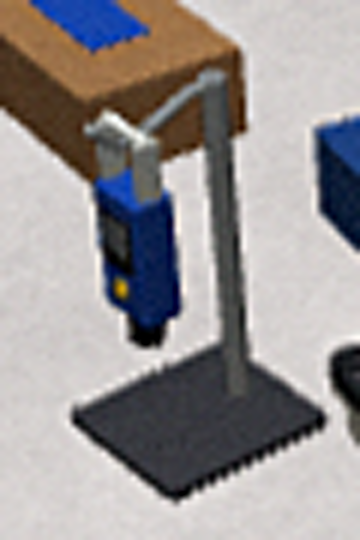

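View pics/s11d.png

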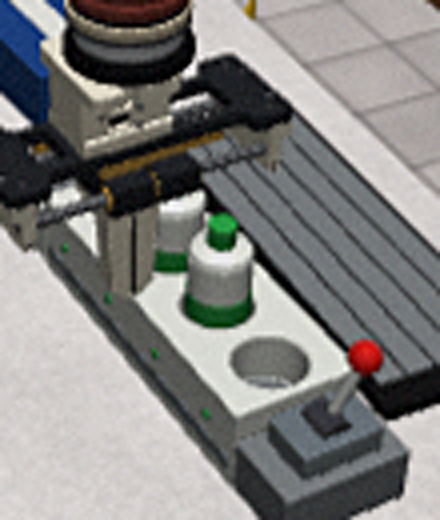

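Run:
```python
from h import *
t=snap("top");s=snap("side")
f=lambda x,y:(x/9+185-.5,y/9+190-.5); g=lambda x,y:(x/6+225-.5,y/6+125-.5)
C=[onz(t,f(*p),.01) for p in [(375,82),(473,400),(178,500)]]
for a,b in ((0,1),(1,2)): d=C[b]-C[a]; print("edge",d,np.linalg.norm(d),np.degrees(np.arctan2(d[1],d[0])))
cen=(C[0]+C[2])/2; print("foot centre",cen)
e=[onz(t,f(*p),.225) for p in [(85,335),(222,288)]]; d=e[0]-e[1]; print("bar",e,np.degrees(np.arctan2(d[1],d[0]))-90)
pt=f(153,312)
print("loop top top-cam",onz(t,pt,.225)); print("side",onz(s,g(128,128),.225)); print(tri(ray(t,pt),ray(s,g(128,128))))
print("post top",onz(t,f(82,115),.239),onz(s,g(212,75),.239))
for c,z in (((331.5,156.64),.1535),((305.56,157.79),.1535)): print("cap",onz(t,c,z))
```

```text
edge [-0.11164612 -0.03442625  0.        ] 0.11683331058964783 -162.86277424869763
edge [-0.03202505  0.10121245  0.        ] 0.1061581997800158 107.55811045507984
foot centre [0.48528379 0.28024951 0.01      ]
bar [array([0.45275003, 0.29266806, 0.225     ]), array([0.46573355, 0.25251061, 0.225     ])] 17.91680435806626
loop top top-cam [0.45909163 0.27275183 0.225     ]
side [0.4570397  0.27067329 0.225     ]
(array([0.4585104 , 0.27330593, 0.22337333]), [np.float64(0.7472912949648468), np.float64(0.7472912949648007)])
post top [0.51627317 0.29110779 0.239     ] [0.51291521 0.2843639  0.239     ]
cap [ 0.65190892 -0.08120936  0.1535    ]
cap [ 0.65007284 -0.00641665  0.1535    ]
```

Emit:
jog_arm:
  plan:
    - [[0,-0.03,0,0,-7,0,0],[0,-0.03,0,0,-7,0,0],[0,-0.03,0,0,-7,0,0],[0,-0.01,0,0,-7,0,0],[0,0,0,0,-7,0,0],[0,0,0,0,-7,0,0],[0,0,0,0,-7,0,0],[0,0,0,0,-7,0,0]]

```text
t: 20.83
eef_pos: [0.4973, -0.2278, 0.3588]
orientation: [-0.683, 0.184, -0.182, 0.683]
contact_force: [0.3, -0.1, -0.3]
grip_width: 0.0004
```

Emit:
jog_arm:
  plan:
    - [[0,0,0,0,-7,0,1],[0,0,0,0,-7,0,1],[0,0,0,0,-7,0,1],[0,0,0,0,-7,0,1],[0,0,0,0,-7,0,1],[0,0,0,0,-7,0,1],[0,0,0,0,-6,0,1],[0,0,0,0,0,0,1]]

```text
t: 21.5
eef_pos: [0.497, -0.228, 0.3588]
orientation: [-0.698, -0.108, 0.11, 0.699]
contact_force: [-0.2, 0.4, -0.1]
grip_width: 0.0493
```

Run:
```python
from h import *
show(); print(delta([.4585,.2725,.34],axes(np.radians(107.4))))
```

```text
t 21.5 p [ 0.497  -0.228   0.3588] F [-0.2  0.4 -0.1] w 0.0493 j [ 0.26  0.35  0.2   1.49 -0.07  1.31  2.34]
[[ 0.952 -0.002 -0.305]
 [ 0.305  0.002  0.952]
 [-0.001 -1.     0.002]]
{'shift_mm': array([115.8,  19.7, 488.4]), 'turn_deg': array([-0.12,  0.34, -0.08]), 'shift_mm_after': array([112.9,  18.8, 489.1])}
```

Emit:
jog_arm:
  plan:
    - [[0.003,0,0.02,0,0,0,1],[0.008,0,0.036,0,0,0,1],[0.008,0,0.037,0,0,0,1],[0.008,0,0.037,0,0,0,1],[0.008,0,0.037,0,0,0,1],[0.009,0,0.037,0,0,0,1],[0.009,0,0.037,0,0,0,1],[0.009,0,0.037,0,0,0,1]]

```text
t: 22.17
eef_pos: [0.4712, 0.0578, 0.3599]
orientation: [-0.699, -0.107, 0.108, 0.699]
contact_force: [0.1, -0.1, -0.0]
grip_width: 0.0928
```

Emit:
jog_arm:
  plan:
    - [[0.009,0,0.037,0,0,0,1],[0.009,0,0.037,0,0,0,1],[0.009,0,0.036,0,0,0,1],[0.009,0,0.035,0,0,0,1],[0.008,0,0.03,0,0,0,1],[0.005,0.01,0.025,0,0,0,1],[0.004,0.01,0.01,0,0,0,1],[0,0,0,0,0,0,1]]

```text
t: 22.83
eef_pos: [0.4564, 0.2742, 0.3371]
orientation: [0.699, 0.107, -0.112, -0.698]
contact_force: [-0.5, -0.6, -0.5]
grip_width: 0.0927
```

Emit:
jog_arm:
  plan:
    - [[0,0,0,0,0,0,1],[0,0,0,0,0,0,1],[0,0,0,0,0,0,1]]

```text
t: 23.08
eef_pos: [0.4592, 0.2695, 0.3413]
orientation: [0.699, 0.107, -0.106, -0.699]
contact_force: [1.1, 0.4, -0.3]
grip_width: 0.0934
```

Run:
```python
from h import *
show(); print(delta([.4585,.2725,.34],axes(np.radians(107.4))))
s=snap("side","s12"); crop(s,205,85,100,120,6,"s12c"); w=snap("wrist","w12"); t=snap("top");
```

```text
t 23.08 p [0.4592 0.2695 0.3413] F [ 1.1  0.4 -0.3] w 0.0934 j [-0.53  0.33 -0.05  1.56  0.02  1.25  1.28]
[[ 0.955  0.001 -0.298]
 [ 0.298 -0.001  0.955]
 [ 0.001 -1.    -0.001]]
{'shift_mm': array([0.2, 1.3, 3.1]), 'turn_deg': array([ 0.05, -0.06,  0.04]), 'shift_mm_after': array([0.2, 1.3, 3.1])}
```

View pics/s12c.png

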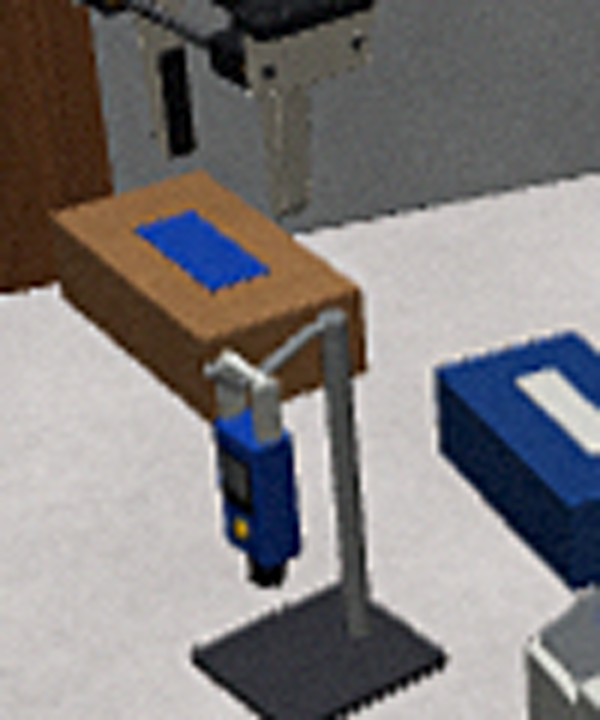

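View pics/w12.png

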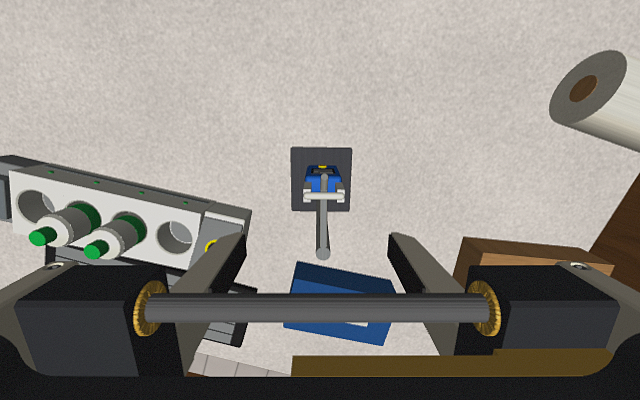

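Run:
```python
from h import *
show(); w=snap("wrist"); crop(w,270,130,110,140,5,"w12c")
P=onz(w,(323.3,195),.226); print(P, delta(P)); P=onz(w,(323,255),.239); print(P, delta(P))
```

```text
t 23.23 p [0.4587 0.2704 0.3415] F [-0.8  0.2  0.6] w 0.0925 j [-0.54  0.33 -0.05  1.56  0.02  1.25  1.28]
[[ 0.954  0.001 -0.3  ]
 [ 0.3    0.     0.954]
 [ 0.001 -1.    -0.   ]]
[0.45444664 0.27638572 0.226     ] {'shift_mm': array([ -2.3, 115.4,   6.7])}
[0.51472865 0.29515996 0.239     ] {'shift_mm': array([ 60.8, 102.5,   6.5])}
```

View pics/w12c.png

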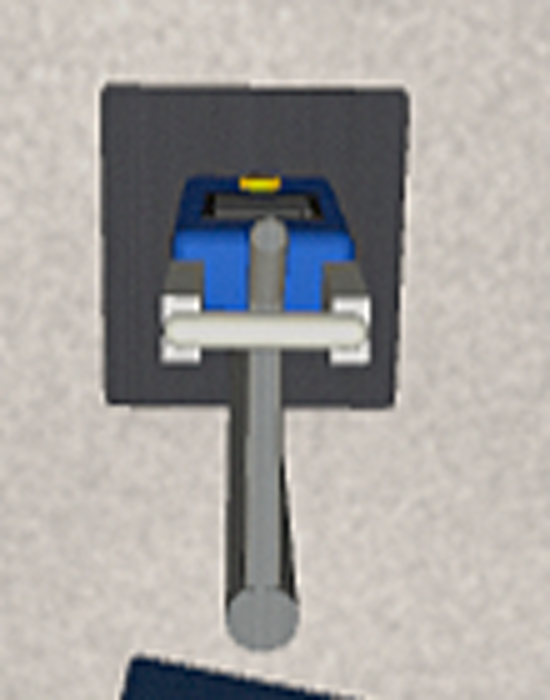

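Emit:
jog_arm:
  plan:
    - [[0,0.01,0.0045,0,0,0,1],[0,0.02,0,0,0,0,1],[0,0.025,0,0,0,0,1],[0,0.02,0,0,0,0,1],[0,0.015,0,0,0,0,1],[0,0,0,0,0,0,1],[0,0,0,0,0,0,1]]

```text
t: 23.87
eef_pos: [0.4562, 0.2759, 0.2501]
orientation: [0.699, 0.108, -0.109, -0.699]
contact_force: [-0.4, 0.1, 0.5]
grip_width: 0.0928
```

Run:
```python
from h import *
show(); print(delta([.4585,.2735,.181],axes(np.radians(107.4))))
w=snap("wrist","w13"); s=snap("side"); crop(s,215,105,80,100,6,"s13c")
```

```text
t 23.87 p [0.4562 0.2759 0.2501] F [-0.4  0.1  0.5] w 0.0928 j [-0.54  0.4  -0.06  1.71  0.03  1.03  1.27]
[[ 0.953 -0.002 -0.303]
 [ 0.303 -0.001  0.953]
 [-0.002 -1.    -0.   ]]
{'shift_mm': array([ 1.6, 69.1, -2.9]), 'turn_deg': array([ 0.02,  0.21, -0.11]), 'shift_mm_after': array([ 1.4, 69.1, -3. ])}
```

View pics/w13.png

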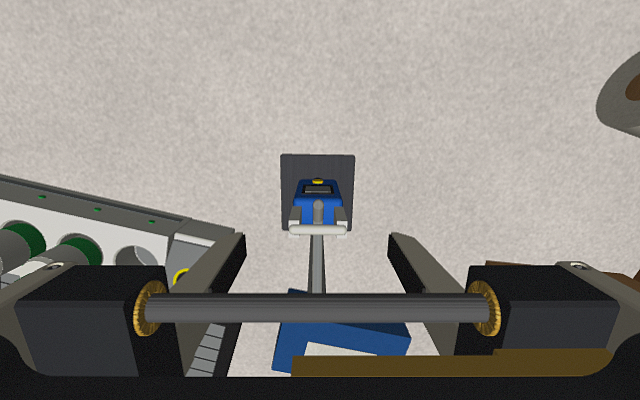

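View pics/s13c.png

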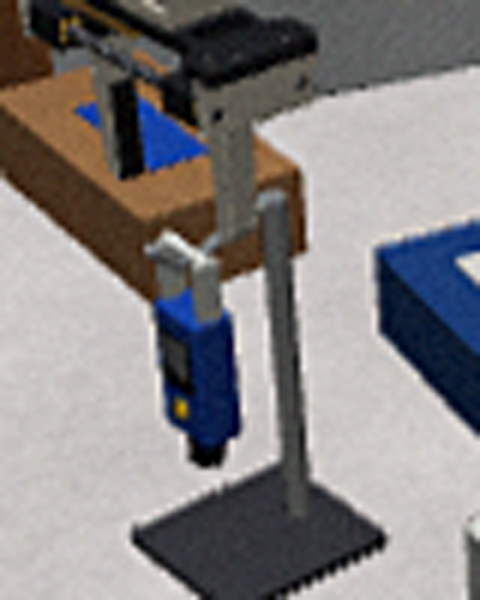

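Emit:
jog_arm:
  plan:
    - [[0.001,0.008,0,0,0,0,1],[0,0.013,0,0,0,0,1],[0,0.015,0,0,0,0,1],[0,0.015,0,0,0,0,1],[0,0.012,0,0,0,0,1],[0,0.006,0,0,0,0,1],[0,0,0,0,0,0,1],[0,0,0,0,0,0,1]]

```text
t: 24.63
eef_pos: [0.4581, 0.2765, 0.1822]
orientation: [-0.699, -0.108, 0.108, 0.699]
contact_force: [-0.4, -0.5, 0.1]
grip_width: 0.0928
```

Run:
```python
from h import *
show()
w=snap("wrist","w14"); s=snap("side"); crop(s,215,105,80,100,6,"s14c")
```

```text
t 24.63 p [0.4581 0.2765 0.1822] F [-0.4 -0.5  0.1] w 0.0928 j [-0.55  0.48 -0.06  1.81  0.03  0.86  1.26]
[[ 0.953  0.001 -0.302]
 [ 0.302  0.     0.953]
 [ 0.001 -1.     0.   ]]
```

View pics/w14.png

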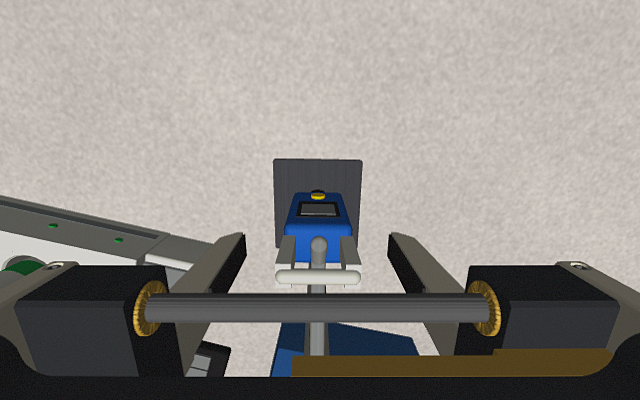

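View pics/s14c.png

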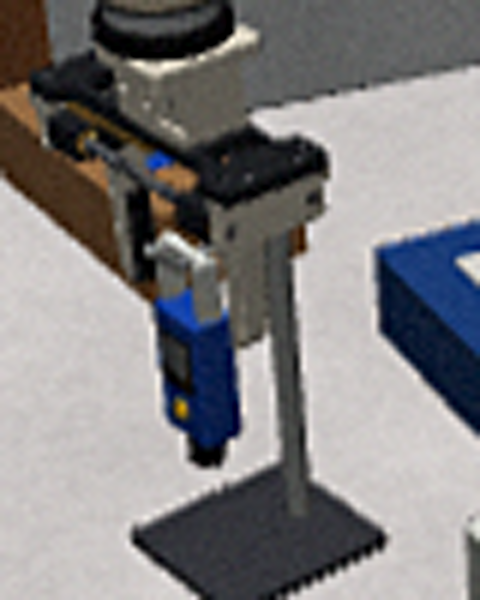

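Run:
```python
from h import *
s=snap("side");t=snap("top");w=snap("wrist")
st=arm.read_state(); M=R.from_quat(st["orientation"]).as_matrix(); p=st["eef_pos"]
im=cv2.resize(s["frame"][105:205,215:295,::-1],None,fx=6,fy=6,interpolation=cv2.INTER_CUBIC)
for dz in (-.022,.022,-.0465,.0465):
    for dy in (-.045,-.019,0):
        q=(proj(s,p+M[:,2]*dz+M[:,1]*dy)-[215,105]+.5)*6
        cv2.circle(im,tuple(int(v) for v in q),3,(0,0,255) if abs(dz)<.03 else (0,255,255),-1)
cv2.imwrite("pics/s14d.png",im)
# top bar centre in wrist at z .225
print(delta(onz(w,(318,276),.225)))
```

```text
{'shift_mm': array([ -3. , -42.4,   0.7])}
```

View pics/s14d.png

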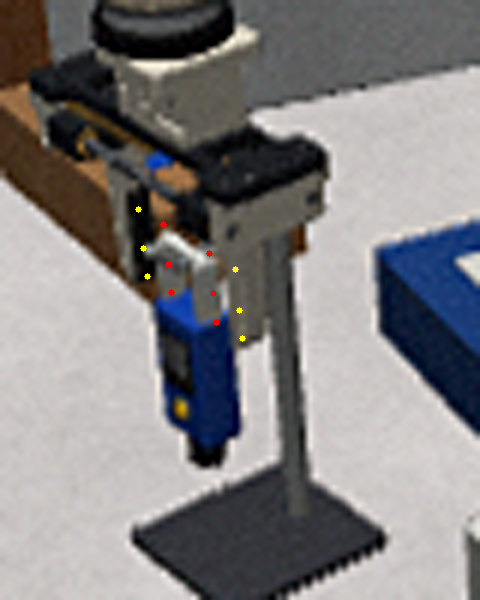

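Emit:
jog_arm:
  plan:
    - [[-0.0015,0,0,0,0,0,0.6],[0,0,0,0,0,0,0.5],[0,0,0,0,0,0,0.4],[0,0,0,0,0,0,0.3],[0,0,0,0,0,0,0.3],[0,0,0,0,0,0,0.3],[0,0,0,0,0,0,0.3],[0,0,0,0,0,0,0.3]]
  newtons: 40

```text
t: 25.55
eef_pos: [0.4563, 0.2758, 0.1818]
orientation: [-0.699, -0.108, 0.108, 0.699]
contact_force: [-1.2, 0.8, -0.2]
grip_width: 0.0445
```

Emit:
jog_arm:
  plan:
    - [[0,0,0,0,0,0,0.3],[0,0,0,0,0,0,0.3],[0,0,0,0,0,0,0.3]]

```text
t: 25.8
eef_pos: [0.4563, 0.2758, 0.1818]
orientation: [-0.699, -0.108, 0.108, 0.699]
contact_force: [0.3, -0.0, -0.7]
grip_width: 0.0439
```

Run:
```python
from h import *
show()
w=snap("wrist","w15"); s=snap("side"); crop(s,215,105,80,100,6,"s15c")
```

```text
t 25.8 p [0.4563 0.2758 0.1818] F [ 0.3 -0.  -0.7] w 0.0439 j [-0.55  0.48 -0.06  1.81  0.03  0.86  1.26]
[[ 0.953 -0.    -0.302]
 [ 0.302  0.     0.953]
 [-0.    -1.     0.   ]]
```

View pics/w15.png

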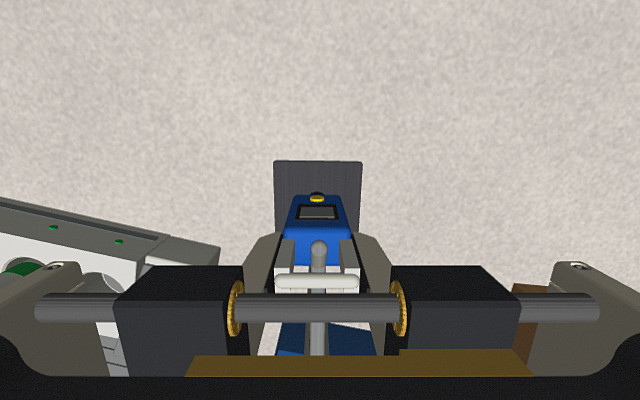

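View pics/s15c.png

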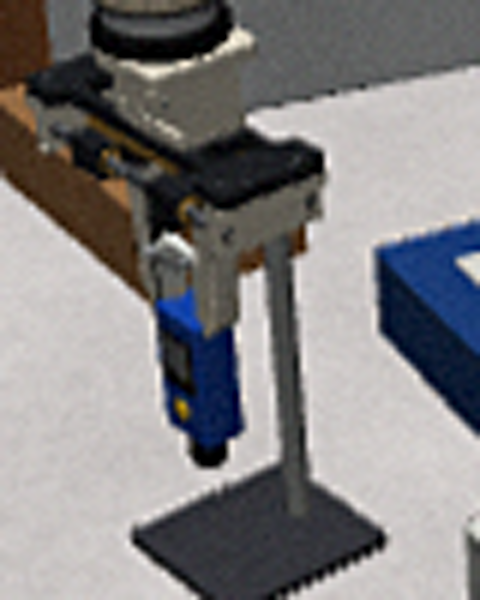

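Gripped at 43.9 mm. The hanging TCP is (0.4563, 0.2758, 0.1818). Lifting 24 mm.

Emit:
jog_arm:
  plan:
    - [[0,-0.004,0,0,0,0,0.3],[0,-0.006,0,0,0,0,0.3],[0,-0.006,0,0,0,0,0.3],[0,-0.005,0,0,0,0,0.3],[0,-0.003,0,0,0,0,0.3],[0,0,0,0,0,0,0.3],[0,0,0,0,0,0,0.3],[0,0,0,0,0,0,0.3]]

```text
t: 26.57
eef_pos: [0.4562, 0.2757, 0.2059]
orientation: [0.699, 0.108, -0.108, -0.699]
contact_force: [0.5, -0.1, -1.5]
grip_width: 0.0437
```

Run:
```python
from h import *
show()
w=snap("wrist","w16"); crop(w,230,150,180,200,3.5,"w16c"); s=snap("side"); crop(s,215,105,80,100,6,"s16c")
```

```text
t 26.57 p [0.4562 0.2757 0.2059] F [ 0.5 -0.1 -1.5] w 0.0437 j [-0.54  0.45 -0.06  1.78  0.03  0.92  1.26]
[[ 0.953 -0.    -0.302]
 [ 0.302 -0.     0.953]
 [-0.    -1.    -0.   ]]
```

View pics/w16c.png

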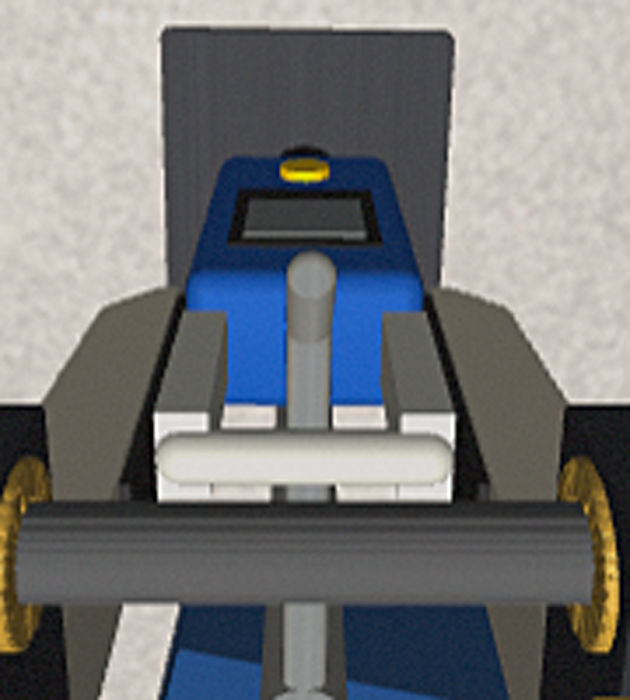

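View pics/s16c.png

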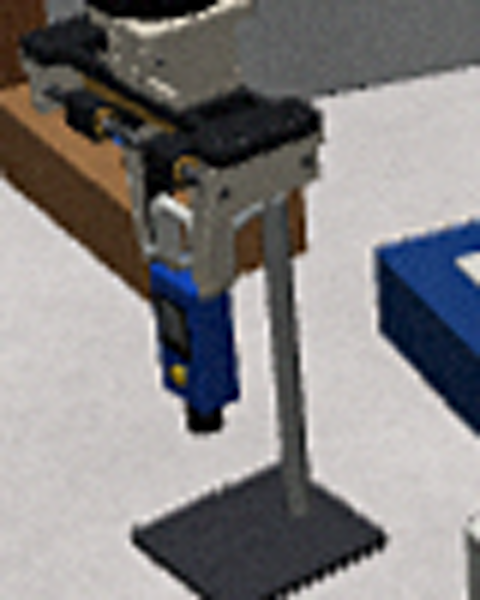

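Emit:
jog_arm:
  plan:
    - [[-0.004,0,0,0,0,0,0.3],[-0.01,0,0,0,0,0,0.3],[-0.013,0,0,0,0,0,0.3],[-0.014,0,0,0,0,0,0.3],[-0.014,0,0,0,0,0,0.3],[-0.01,0,0,0,0,0,0.3],[-0.005,0,0,0,0,0,0.3],[0,0,0,0,0,0,0.3]]

```text
t: 27.33
eef_pos: [0.3886, 0.2544, 0.206]
orientation: [0.699, 0.108, -0.109, -0.699]
contact_force: [-0.2, -0.9, -1.0]
grip_width: 0.0435
```

Emit:
jog_arm:
  plan:
    - [[0,0,0,0,0,0,0.3],[0,0,0,0,0,0,0.3]]

```text
t: 27.5
eef_pos: [0.3904, 0.2549, 0.206]
orientation: [-0.699, -0.108, 0.108, 0.699]
contact_force: [0.1, -0.6, -1.0]
grip_width: 0.0438
```

Run:
```python
from h import *
show()
s=snap("side"); crop(s,195,105,100,100,6,"s17c")
```

```text
t 27.5 p [0.3904 0.2549 0.206 ] F [ 0.1 -0.6 -1. ] w 0.0438 j [-0.58  0.35 -0.07  1.95  0.03  0.84  1.22]
[[ 0.953  0.001 -0.302]
 [ 0.302  0.001  0.953]
 [ 0.001 -1.     0.   ]]
```

View pics/s17c.png

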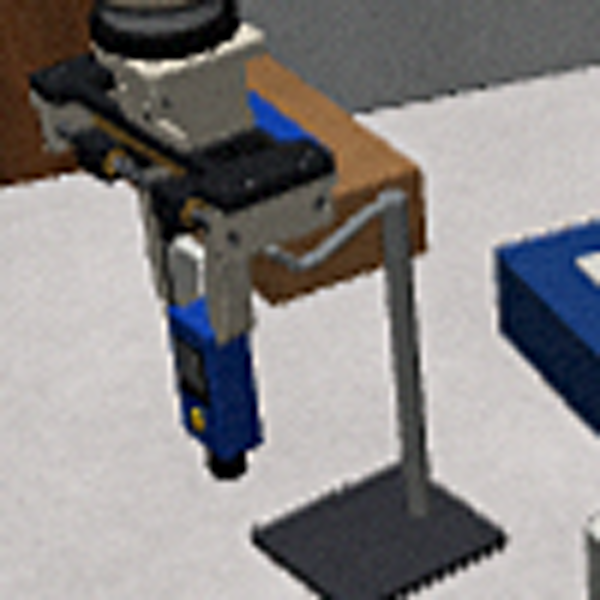

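```bash
cat >> h.py <<'E'
YAW=.0626
u=np.array([np.cos(YAW),np.sin(YAW),0]); v=np.array([-np.sin(YAW),np.cos(YAW),0]); Z=np.array([0,0,1.])
n=-np.sin(.5)*u+np.cos(.5)*Z
def tiltR(): y=-n; z=v; x=np.cross(y,z); return R.from_matrix(np.c_[x,y,z])
D=np.array([.6328,.144,.088])
LN=.1018; DX=.001
def tcp_for(dist):
    M=tiltR().as_matrix(); return D+n*(dist+LN)-DX*M[:,0]
E
python3 - <<'E'
from h import *
show()
print(tcp_for(.05),tcp_for(.12))
P=tcp_for(.12)
print(delta(P,axes(np.radians(90)+YAW)), delta(P,tiltR()))
E
```

```text
t 27.55 p [0.3904 0.2549 0.2059] F [-0.6  0.6 -2. ] w 0.0438 j [-0.58  0.35 -0.07  1.95  0.03  0.84  1.22]
[[ 0.953  0.001 -0.302]
 [ 0.302  0.     0.953]
 [ 0.001 -1.     0.   ]]
[0.55928989 0.13939225 0.22073761] [0.52579584 0.13729278 0.28216839]
{'shift_mm': array([  93.6,  -76.2, -153. ]), 'turn_deg': array([-0.02, 13.98,  0.05]), 'shift_mm_after': array([ 127.8,  -76.2, -125.9])} {'shift_mm': array([  93.6,  -76.2, -153. ]), 'turn_deg': array([ -3.51,  13.69, -28.45]), 'shift_mm_after': array([ 148.7,   -5.7, -125.9])}
```

Emit:
jog_arm:
  plan:
    - [[0,-0.007,0,0,0,0,0.3],[0,-0.014,0,0,0,0,0.3],[0,-0.022,0,0,0,0,0.3],[0,-0.025,0,0,2,0,0.3],[0,-0.025,0,0,3,0,0.3],[0,-0.022,0,0,4,0,0.3],[0,-0.015,0,0,3,0,0.3],[0,-0.005,0,0,2,0,0.3]]

```text
t: 28.22
eef_pos: [0.391, 0.2554, 0.3442]
orientation: [-0.706, -0.023, 0.019, 0.708]
contact_force: [0.5, 0.1, -1.1]
grip_width: 0.0438
```

Emit:
jog_arm:
  plan:
    - [[0.005,0,-0.005,0,0,0,0.3],[0.012,0,-0.012,0,0,0,0.3],[0.02,0,-0.02,0,0,0,0.3],[0.022,0,-0.022,0,0,0,0.3],[0.022,0,-0.022,0,0,0,0.3],[0.022,0,-0.022,0,0,0,0.3],[0.015,0,-0.014,0,0,0,0.3],[0.008,0,-0.008,0,0,0,0.3]]

```text
t: 28.88
eef_pos: [0.5253, 0.1338, 0.3398]
orientation: [0.708, 0.02, -0.021, -0.706]
contact_force: [0.7, -0.3, -1.3]
grip_width: 0.0438
```

Emit:
jog_arm:
  plan:
    - [[0,0,0,0,0,-2,0.3],[0,0,0,0,0,-4,0.3],[0,0,0,0,0,-5,0.3],[0,0,0,0,0,-5,0.3],[0,0,0,0,0,-5,0.3],[0,0,0,0,0,-4.65,0.3],[0,0,0,0,0,-2,0.3],[0,0,0,0,0,-1,0.3]]

```text
t: 29.55
eef_pos: [0.5208, 0.1379, 0.3397]
orientation: [-0.68, -0.196, -0.152, 0.69]
contact_force: [0.7, -1.2, -2.0]
grip_width: 0.0441
```

Run:
```python
from h import *
show()
P=tcp_for(.12)
print(delta(P,tiltR()))
s=snap("side"); crop(s,240,60,150,150,4,"s18c"); t=snap("top"); crop(t,200,120,130,120,5,"t18c")
```

```text
t 29.55 p [0.5208 0.1379 0.3397] F [ 0.7 -1.2 -2. ] w 0.0441 j [-0.48  0.12  0.1   1.97  0.25  0.6   1.08]
[[ 0.877  0.477 -0.065]
 [ 0.057  0.03   0.998]
 [ 0.478 -0.879 -0.001]]
{'shift_mm': array([-23.1,  52.9,  -0.9]), 'turn_deg': array([-0.02,  0.15, -0.12]), 'shift_mm_after': array([-23.2,  52.8,  -1. ])}
```

View pics/s18c.png

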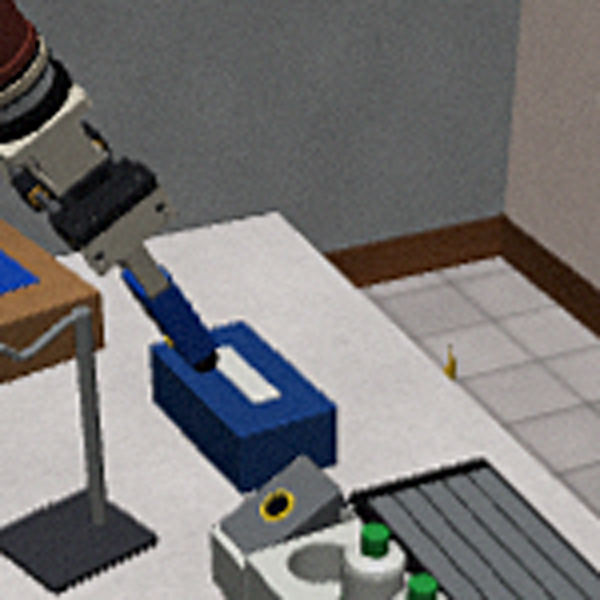

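View pics/t18c.png

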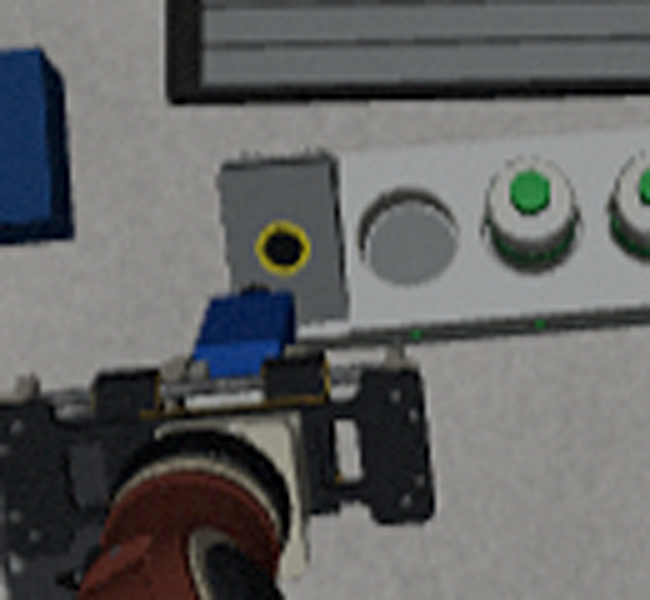

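Emit:
jog_arm:
  plan:
    - [[-0.003,0.005,0,0,0,0,0.3],[-0.005,0.01,0,0,0,0,0.3],[-0.006,0.014,0,0,0,0,0.3],[-0.005,0.014,0,0,0,0,0.3],[-0.004,0.009,0,0,0,0,0.3],[0,0.001,0,0,0,0,0.3],[0,0,0,0,0,0,0.3],[0,0,0,0,0,0,0.3]]

```text
t: 30.32
eef_pos: [0.5292, 0.1382, 0.2838]
orientation: [-0.679, -0.197, -0.154, 0.69]
contact_force: [-0.8, -0.0, -1.7]
grip_width: 0.0438
```

Run:
```python
from h import *
show()
print(delta(tcp_for(.05),tiltR()))
s=snap("side"); crop(s,250,90,130,130,5,"s19c"); t=snap("top"); crop(t,200,120,130,120,5,"t19c")
st=arm.read_state(); M=R.from_quat(st["orientation"]).as_matrix(); p=st["eef_pos"]
N=p+M[:,1]*LN+DX*M[:,0]
print("pred nose side",(proj(s,N)-[250,90]+.5)*5,"loop",(proj(s,N-M[:,1]*.107)-[250,90]+.5)*5,"nose top",(proj(t,N)-[200,120]+.5)*5,"casetop",(proj(t,N-M[:,1]*.107)-[200,120]+.5)*5)
```

```text
t 30.32 p [0.5292 0.1382 0.2838] F [-0.8 -0.  -1.7] w 0.0438 j [-0.49  0.19  0.12  2.05  0.3   0.43  1.02]
[[ 0.875  0.479 -0.062]
 [ 0.055  0.03   0.998]
 [ 0.48  -0.877  0.   ]]
{'shift_mm': array([-3.9, 69.7, -0.7]), 'turn_deg': array([-0.01, -0.01,  0.05]), 'shift_mm_after': array([-3.8, 69.7, -0.7])}
pred nose side [223.36368737 370.87876104] loop [145.85818873 264.75873856] nose top [264.04293219 305.85389127] casetop [247.49778335 372.47787663]
```

View pics/s19c.png

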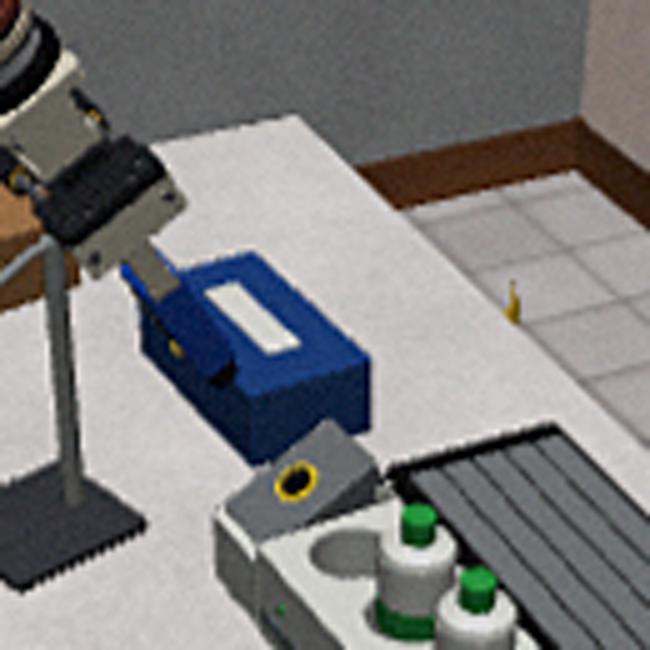

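View pics/t19c.png

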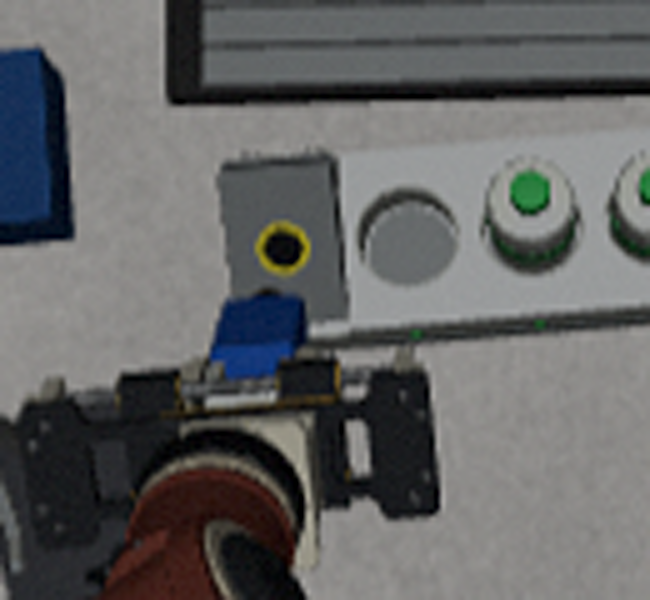

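Emit:
jog_arm:
  plan:
    - [[-0.001,0.005,0,0,0,0,0.3],[-0.001,0.01,0,0,0,0,0.3],[-0.001,0.014,-0.0005,0,0,0,0.3],[-0.0005,0.015,0,0,0,0,0.3],[0,0.013,0,0,0,0,0.3],[0,0.008,0,0,0,0,0.3],[0,0.0045,0,0,0,0,0.3],[0,0,0,0,0,0,0.3]]

```text
t: 31.08
eef_pos: [0.5587, 0.1395, 0.2199]
orientation: [-0.68, -0.196, -0.153, 0.69]
contact_force: [-0.3, -0.6, -1.1]
grip_width: 0.044
```

Emit:
jog_arm:
  plan:
    - [[0,0,0,0,0,0,0.3],[0,0,0,0,0,0,0.3],[0,0,0,0,0,0,0.3]]

```text
t: 31.33
eef_pos: [0.5587, 0.1397, 0.2214]
orientation: [-0.679, -0.197, -0.154, 0.69]
contact_force: [0.8, 0.1, -1.7]
grip_width: 0.0437
```

Run:
```python
from h import *
show()
print(delta(tcp_for(.05),tiltR()))
s=snap("side"); crop(s,260,120,110,110,6,"s20c"); t=snap("top"); crop(t,200,120,130,120,5,"t20c")
st=arm.read_state(); M=R.from_quat(st["orientation"]).as_matrix(); p=st["eef_pos"]
N=p+M[:,1]*LN+DX*M[:,0]
print("pred nose side",(proj(s,N)-[260,120]+.5)*6,"dot",(proj(s,D)-[260,120]+.5)*6,"nose top",(proj(t,N)-[200,120]+.5)*5,"dot",(proj(t,D)-[200,120]+.5)*5)
```

```text
t 31.33 p [0.5587 0.1397 0.2214] F [ 0.8  0.1 -1.7] w 0.0437 j [-0.48  0.33  0.16  2.08  0.33  0.26  0.99]
[[ 0.875  0.48  -0.063]
 [ 0.055  0.031  0.998]
 [ 0.481 -0.877  0.   ]]
{'shift_mm': array([ 0.2,  0.8, -0.3]), 'turn_deg': array([-0.03,  0.  ,  0.07]), 'shift_mm_after': array([ 0.2,  0.8, -0.3])}
pred nose side [257.66236876 345.84796624] dot [296.09931848 397.86444734] nose top [275.35870377 275.03500035] dot [282.09562988 249.1648328 ]
```

View pics/s20c.png

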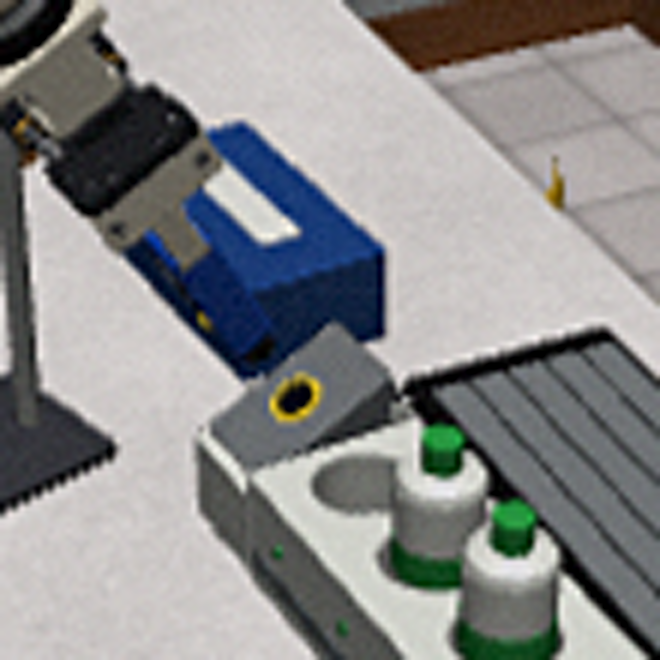

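View pics/t20c.png

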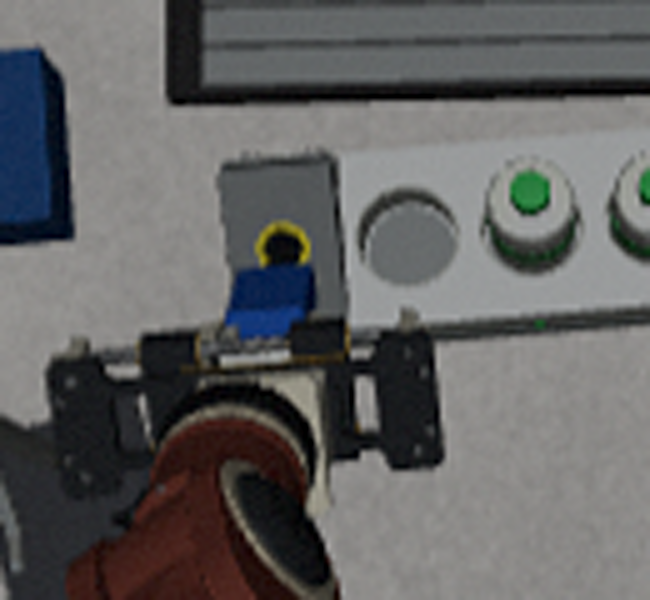

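On target: the nose is about 51 mm off and square, and the dot's projected position agrees with both views. Holding for over 3 s.

Emit:
jog_arm:
  plan:
    - [[0,0,0,0,0,0,0.3],[0,0,0,0,0,0,0.3],[0,0,0,0,0,0,0.3],[0,0,0,0,0,0,0.3],[0,0,0,0,0,0,0.3],[0,0,0,0,0,0,0.3],[0,0,0,0,0,0,0.3],[0,0,0,0,0,0,0.3]]

```text
t: 32.1
eef_pos: [0.5586, 0.1395, 0.2206]
orientation: [-0.679, -0.196, -0.153, 0.69]
contact_force: [-0.5, -0.3, -2.1]
grip_width: 0.0439
```

Emit:
jog_arm:
  plan:
    - [[0,0,0,0,0,0,0.3],[0,0,0,0,0,0,0.3],[0,0,0,0,0,0,0.3],[0,0,0,0,0,0,0.3],[0,0,0,0,0,0,0.3],[0,0,0,0,0,0,0.3],[0,0,0,0,0,0,0.3],[0,0,0,0,0,0,0.3]]

```text
t: 32.77
eef_pos: [0.5586, 0.1395, 0.2206]
orientation: [-0.679, -0.196, -0.153, 0.69]
contact_force: [-0.0, 0.0, -1.4]
grip_width: 0.0437
```

Emit:
jog_arm:
  plan:
    - [[0,0,0,0,0,0,0.3],[0,0,0,0,0,0,0.3],[0,0,0,0,0,0,0.3],[0,0,0,0,0,0,0.3],[0,0,0,0,0,0,0.3],[0,0,0,0,0,0,0.3],[0,0,0,0,0,0,0.3],[0,0,0,0,0,0,0.3]]

```text
t: 33.43
eef_pos: [0.5586, 0.1395, 0.2206]
orientation: [-0.679, -0.196, -0.153, 0.69]
contact_force: [0.5, -0.2, -1.6]
grip_width: 0.0442
```

Emit:
jog_arm:
  plan:
    - [[0,0,0,0,0,0,0.3],[0,0,0,0,0,0,0.3],[0,0,0,0,0,0,0.3],[0,0,0,0,0,0,0.3],[0,0,0,0,0,0,0.3],[0,0,0,0,0,0,0.3],[0,0,0,0,0,0,0.3],[0,0,0,0,0,0,0.3]]

```text
t: 34.1
eef_pos: [0.5586, 0.1395, 0.2206]
orientation: [-0.679, -0.196, -0.153, 0.69]
contact_force: [0.0, -1.3, -1.4]
grip_width: 0.0437
```

Emit:
jog_arm:
  plan:
    - [[0,0,0,0,0,0,0.3],[0,0,0,0,0,0,0.3],[0,0,0,0,0,0,0.3],[0,0,0,0,0,0,0.3],[0,0,0,0,0,0,0.3],[0,0,0,0,0,0,0.3],[0,0,0,0,0,0,0.3],[0,0,0,0,0,0,0.3]]

```text
t: 34.77
eef_pos: [0.5586, 0.1395, 0.2206]
orientation: [-0.679, -0.196, -0.153, 0.69]
contact_force: [-0.3, 0.4, -1.9]
grip_width: 0.0439
```

Emit:
jog_arm:
  plan:
    - [[0,0,0,0,0,0,0.3],[0,0,0,0,0,0,0.3],[0,0,0,0,0,0,0.3],[0,0,0,0,0,0,0.3],[0,0,0,0,0,0,0.3],[0,0,0,0,0,0,0.3],[0,0,0,0,0,0,0.3],[0,0,0,0,0,0,0.3]]

```text
t: 35.43
eef_pos: [0.5586, 0.1395, 0.2206]
orientation: [-0.679, -0.196, -0.153, 0.69]
contact_force: [0.4, 0.3, -1.1]
grip_width: 0.0439
```

Run:
```python
from h import *
show()
print(delta(tcp_for(.05),tiltR()))
s=snap("side"); crop(s,260,120,110,110,6,"s21c"); w=snap("wrist","w21")
```

```text
t 35.43 p [0.5586 0.1395 0.2206] F [ 0.4  0.3 -1.1] w 0.0439 j [-0.48  0.33  0.16  2.08  0.33  0.26  0.99]
[[ 0.876  0.478 -0.063]
 [ 0.055  0.03   0.998]
 [ 0.479 -0.878 -0.   ]]
{'shift_mm': array([ 0.7,  0.2, -0.1]), 'turn_deg': array([-0.  ,  0.01, -0.  ]), 'shift_mm_after': array([ 0.7,  0.2, -0.1])}
```

View pics/s21c.png

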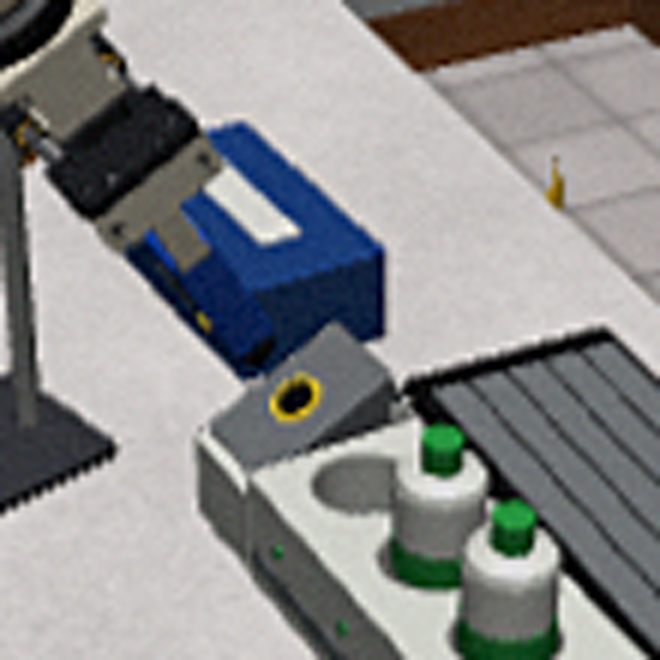

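View pics/w21.png

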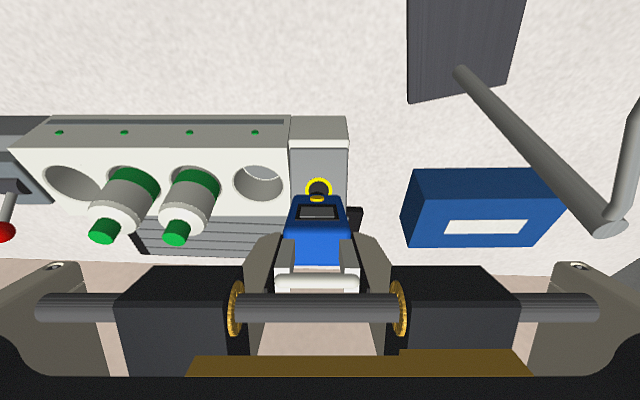

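Emit:
jog_arm:
  plan:
    - [[0,-0.006,0,0,0,0,0.3],[0,-0.015,0,0,0,0,0.3],[0,-0.02,0,0,0,0,0.3],[0.003,-0.022,0,0,0,0,0.3],[0.006,-0.022,0,0,0,0,0.3],[0.007,-0.02,0,0,0,0,0.3],[0.007,-0.012,0,0,0,0,0.3],[0.003,-0.006,0,0,0,0,0.3]]

```text
t: 36.2
eef_pos: [0.5231, 0.1375, 0.3442]
orientation: [-0.678, -0.198, -0.155, 0.691]
contact_force: [0.8, -0.3, -1.8]
grip_width: 0.044
```

Emit:
jog_arm:
  plan:
    - [[0,0,0,0,0,2,0.3],[0,0,0,0,0,4,0.3],[0,0,0,0,0,5,0.3],[0,0,0,0,0,5,0.3],[0,0,0,0,0,5,0.3],[0,0,0,0,0,4.65,0.3],[0,0,0,0,0,2,0.3],[0,0,0,0,0,1,0.3]]

```text
t: 36.87
eef_pos: [0.5235, 0.1369, 0.3399]
orientation: [0.707, 0.021, -0.023, -0.706]
contact_force: [0.4, -0.8, -2.0]
grip_width: 0.0439
```

Run:
```python
from h import *
show()
P=np.array([.3904,.2549,.345]); Rt=axes(np.radians(107.58))
print(delta(P,Rt))
```

```text
t 36.87 p [0.5235 0.1369 0.3399] F [ 0.4 -0.8 -2. ] w 0.0439 j [-0.34  0.35  0.07  1.54 -0.02  1.26  1.36]
[[ 0.998 -0.002 -0.062]
 [ 0.062 -0.001  0.998]
 [-0.002 -1.    -0.001]]
{'shift_mm': array([-125.6,   -4.9,  126. ]), 'turn_deg': array([  0.03, -14.04,  -0.14]), 'shift_mm_after': array([-91.2,  -5.1, 152.7])}
```

Emit:
jog_arm:
  plan:
    - [[-0.005,0,0.005,0,0,0,0.3],[-0.012,0,0.012,0,0,0,0.3],[-0.02,0,0.02,0,0,0,0.3],[-0.022,0,0.022,0,0,0,0.3],[-0.022,0,0.022,0,0,0,0.3],[-0.022,0,0.022,0,0,0,0.3],[-0.015,-0.005,0.015,0,0,0,0.3],[-0.0075,0,0.008,0,0,0,0.3]]

```text
t: 37.53
eef_pos: [0.3857, 0.2579, 0.3469]
orientation: [-0.706, -0.025, 0.024, 0.708]
contact_force: [0.1, -0.1, -1.7]
grip_width: 0.0441
```

Emit:
jog_arm:
  plan:
    - [[0,0.005,0,0,-2,0,0.3],[0,0.014,0,0,-4,0,0.3],[0,0.022,0,0,-4,0,0.3],[0,0.025,0,0,-3,0,0.3],[0,0.025,0,0,-1,0,0.3],[0,0.02,0,0,0,0,0.3],[0,0.01,0,0,0,0,0.3],[0,0,0,0,0,0,0.3]]

```text
t: 38.2
eef_pos: [0.3879, 0.2534, 0.2228]
orientation: [0.7, 0.106, -0.109, -0.698]
contact_force: [-0.2, 0.1, -0.8]
grip_width: 0.0438
```

Emit:
jog_arm:
  plan:
    - [[0,0,0,0,0,0,0.3],[0,0,0,0,0,0,0.3],[0,0,0,0,0,0,0.3]]

```text
t: 38.45
eef_pos: [0.3901, 0.2555, 0.2262]
orientation: [-0.698, -0.109, 0.107, 0.699]
contact_force: [-0.1, 0.5, -1.5]
grip_width: 0.044
```

Run:
```python
from h import *
show()
P=np.array([.3904,.2549,.206]); Rt=axes(np.radians(107.58))
print(delta(P,Rt)); print(delta([.4563,.2758,.206],Rt))
```

```text
t 38.45 p [0.3901 0.2555 0.2262] F [-0.1  0.5 -1.5] w 0.044 j [-0.59  0.32 -0.05  1.92  0.02  0.89  1.23]
[[ 0.953  0.002 -0.302]
 [ 0.302  0.001  0.953]
 [ 0.003 -1.     0.001]]
{'shift_mm': array([ 0.1, 20.2, -0.6]), 'turn_deg': array([-0.04,  0.  ,  0.15]), 'shift_mm_after': array([ 0.1, 20.2, -0.6])}
{'shift_mm': array([69.2, 20.3, -0.6]), 'turn_deg': array([-0.04,  0.  ,  0.15]), 'shift_mm_after': array([69.3, 20.2, -0.6])}
```

Emit:
jog_arm:
  plan:
    - [[0,0.005,0,0,0,0,0.3],[0,0.008,0,0,0,0,0.3],[0,0.006,-0.0005,0,0,0,0.3],[0,0.001,0,0,0,0,0.3],[0,0,0,0,0,0,0.3],[0,0,0,0,0,0,0.3],[0,0,0,0,0,0,0.3],[0,0,0,0,0,0,0.3]]

```text
t: 39.12
eef_pos: [0.3897, 0.2548, 0.2052]
orientation: [-0.699, -0.108, 0.108, 0.699]
contact_force: [0.5, 0.2, -1.0]
grip_width: 0.044
```

Run:
```python
from h import *
show()
Rt=axes(np.radians(107.58))
print(delta([.4563,.2758,.206],Rt))
s=snap("side"); crop(s,195,105,100,100,6,"s22c"); w=snap("wrist"); crop(w,230,150,180,200,3.5,"w22c")
```

```text
t 39.12 p [0.3897 0.2548 0.2052] F [ 0.5  0.2 -1. ] w 0.044 j [-0.59  0.35 -0.05  1.95  0.03  0.84  1.22]
[[ 0.953  0.    -0.302]
 [ 0.302  0.     0.953]
 [ 0.    -1.     0.   ]]
{'shift_mm': array([69.9, -0.8, -0.1]), 'turn_deg': array([-0.01,  0.02,  0.03]), 'shift_mm_after': array([69.9, -0.8, -0.1])}
```

View pics/s22c.png

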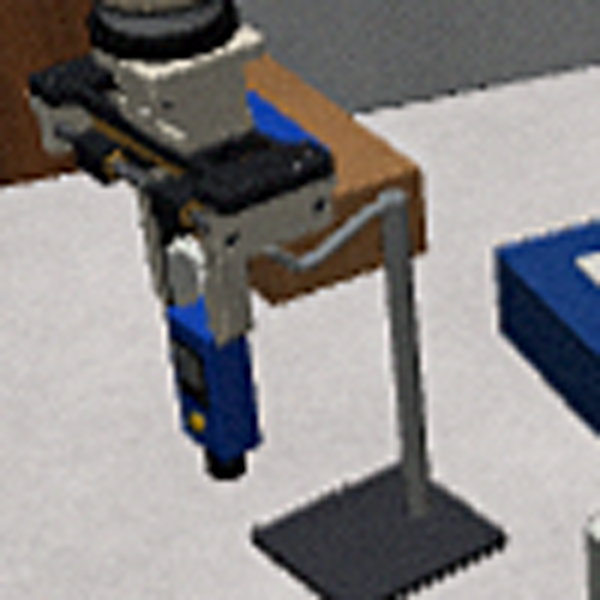

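View pics/w22c.png

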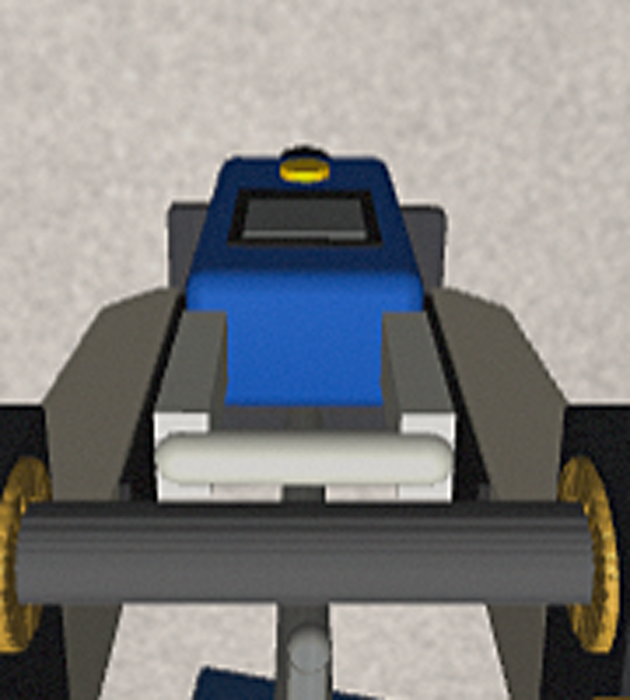

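The hook tip at (308,645) lines up with the centre of the loop opening, so I'll move forward slowly.

Emit:
jog_arm:
  plan:
    - [[0.003,-0.0008,0,0,0,0,0.3],[0.006,0,0,0,0,0,0.3],[0.008,0,0,0,0,0,0.3],[0.008,0,0,0,0,0,0.3],[0.005,0,0,0,0,0,0.3],[0.003,0,0,0,0,0,0.3],[0.001,0,0,0,0,0,0.3],[0,0,0,0,0,0,0.3]]

```text
t: 39.88
eef_pos: [0.4221, 0.2649, 0.2056]
orientation: [0.699, 0.108, -0.108, -0.699]
contact_force: [-0.3, -0.2, -2.0]
grip_width: 0.0439
```

Emit:
jog_arm:
  plan:
    - [[0.003,0,0,0,0,0,0.3],[0.006,0,0,0,0,0,0.3],[0.008,0,0,0,0,0,0.3],[0.008,0,0,0,0,0,0.3],[0.006,0,0,0,0,0,0.3],[0.003,0,0,0,0,0,0.3],[0.002,0,0,0,0,0,0.3],[0,0,0,0,0,0,0.3]]

```text
t: 40.55
eef_pos: [0.4566, 0.2759, 0.2057]
orientation: [0.699, 0.108, -0.108, -0.699]
contact_force: [-0.1, -0.8, -1.0]
grip_width: 0.044
```

Emit:
jog_arm:
  plan:
    - [[0,0,0,0,0,0,0.3],[0,0,0,0,0,0,0.3],[0,0,0,0,0,0,0.3]]

```text
t: 40.8
eef_pos: [0.4559, 0.2757, 0.2059]
orientation: [0.699, 0.108, -0.108, -0.699]
contact_force: [1.1, 0.4, -0.8]
grip_width: 0.0443
```

Run:
```python
from h import *
show()
Rt=axes(np.radians(107.58))
print(delta([.4563,.2758,.1818],Rt))
s=snap("side"); crop(s,215,105,80,100,6,"s23c"); w=snap("wrist"); crop(w,230,150,180,200,3.5,"w23c")
```

```text
t 40.8 p [0.4559 0.2757 0.2059] F [ 1.1  0.4 -0.8] w 0.0443 j [-0.55  0.45 -0.05  1.78  0.03  0.92  1.27]
[[ 0.953 -0.    -0.303]
 [ 0.303 -0.     0.953]
 [-0.    -1.    -0.   ]]
{'shift_mm': array([ 0.4, 24.1, -0.1]), 'turn_deg': array([ 0.  ,  0.03, -0.02]), 'shift_mm_after': array([ 0.4, 24.1, -0.1])}
```

View pics/w23c.png

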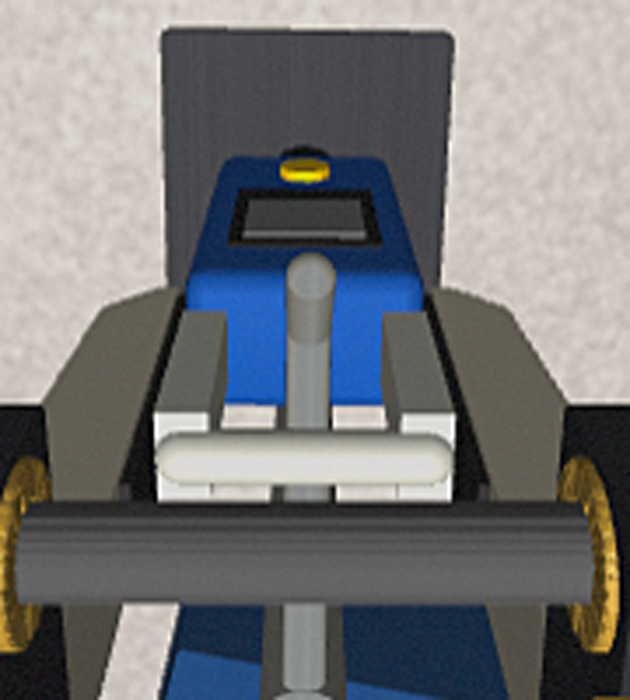

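View pics/s23c.png

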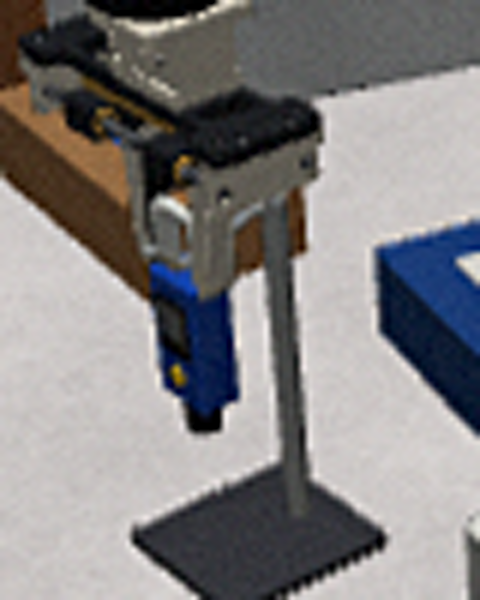

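The view matches the lift pose. Lowering 24 mm onto the seat.

Emit:
jog_arm:
  plan:
    - [[0.0003,0.004,0,0,0,0,0.3],[0,0.006,0,0,0,0,0.3],[0,0.006,0,0,0,0,0.3],[0,0.004,0,0,0,0,0.3],[0,0.003,0,0,0,0,0.3],[0,0.001,0,0,0,0,0.3],[0,0,0,0,0,0,0.3],[0,0,0,0,0,0,0.3]]

```text
t: 41.57
eef_pos: [0.4566, 0.2759, 0.1819]
orientation: [-0.699, -0.108, 0.108, 0.699]
contact_force: [-0.7, -0.3, -0.7]
grip_width: 0.0436
```

Emit:
jog_arm:
  plan:
    - [[0,0.0005,0,0,0,0,0.3],[0,0,0,0,0,0,0.3],[0,0,0,0,0,0,0.3]]

```text
t: 41.82
eef_pos: [0.4567, 0.276, 0.1816]
orientation: [-0.699, -0.108, 0.108, 0.699]
contact_force: [-0.2, -1.3, 0.6]
grip_width: 0.0436
```

Seated: the weight has come off the tool. Opening.

Emit:
jog_arm:
  plan:
    - [[0,0,0,0,0,0,0.5],[0,0,0,0,0,0,0.55],[0,0,0,0,0,0,0.6],[0,0,0,0,0,0,0.7],[0,0,0,0,0,0,0.8],[0,0,0,0,0,0,0.9],[0,0,0,0,0,0,1],[0,0,0,0,0,0,1]]

```text
t: 42.48
eef_pos: [0.4565, 0.2759, 0.1813]
orientation: [0.699, 0.108, -0.108, -0.699]
contact_force: [0.1, -0.4, 0.0]
grip_width: 0.0842
```

Emit:
jog_arm:
  plan:
    - [[0,0,0,0,0,0,1],[0,0,0,0,0,0,1],[0,0,0,0,0,0,1]]

```text
t: 42.73
eef_pos: [0.4565, 0.2759, 0.1813]
orientation: [-0.699, -0.108, 0.108, 0.699]
contact_force: [1.2, -0.2, 0.4]
grip_width: 0.0926
```

Run:
```python
from h import *
show()
s=snap("side"); crop(s,215,105,80,100,6,"s24c"); w=snap("wrist","w24")
```

```text
t 42.73 p [0.4565 0.2759 0.1813] F [ 1.2 -0.2  0.4] w 0.0926 j [-0.55  0.48 -0.05  1.81  0.03  0.86  1.27]
[[ 0.953 -0.    -0.302]
 [ 0.302  0.     0.953]
 [-0.    -1.     0.   ]]
```

View pics/w24.png

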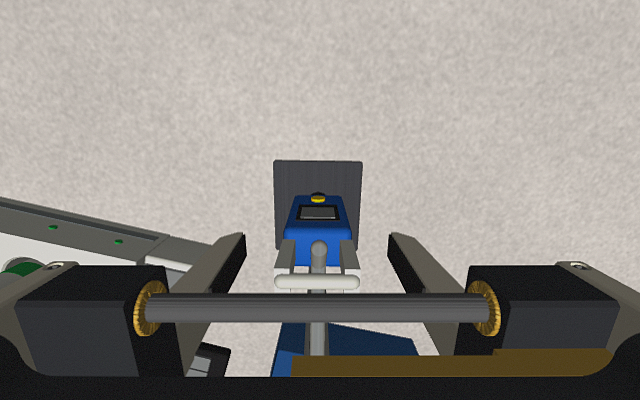

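View pics/s24c.png

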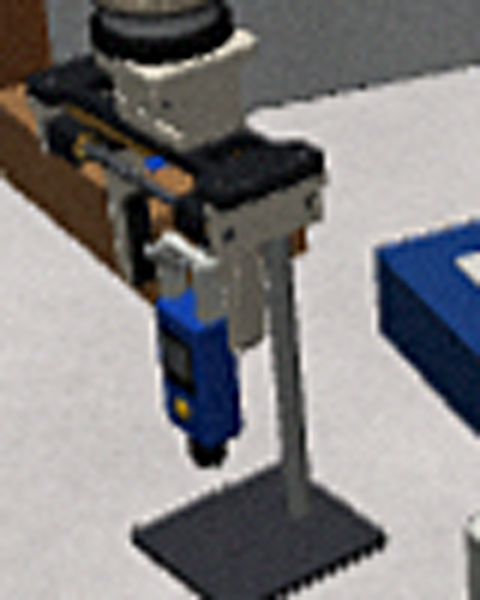

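The thermometer hangs free on the hook between the open fingers. Retreating upward.

Emit:
jog_arm:
  plan:
    - [[0,-0.006,0,0,0,0,1],[0,-0.015,0,0,0,0,1],[0,-0.022,0,0,0,0,1],[0,-0.025,0,0,0,0,1],[0,-0.028,0,0,0,0,1],[0,-0.028,0,0,0,0,1],[0,-0.02,0,0,0,0,1],[0,-0.01,0,0,0,0,1]]

```text
t: 43.5
eef_pos: [0.4575, 0.2765, 0.3392]
orientation: [-0.698, -0.11, 0.106, 0.7]
contact_force: [-0.3, -0.4, 0.0]
grip_width: 0.0932
```

Emit:
jog_arm:
  plan:
    - [[-0.01,-0.005,-0.01,0,0,0,1],[-0.02,0,-0.02,0,0,0,1],[-0.01,0,-0.03,0,0,0,1],[0,0,-0.03,0,0,0,1],[0,0,-0.02,0,0,0,1],[0,0,-0.01,0,0,0,1],[0,0,0,0,0,0,1],[0,0,0,0,0,0,1]]

```text
t: 44.17
eef_pos: [0.454, 0.1498, 0.3401]
orientation: [-0.699, -0.108, 0.108, 0.699]
contact_force: [-0.4, 0.9, -0.9]
grip_width: 0.0929
```

Run:
```python
from h import *
show()
s=snap("side","s25"); crop(s,215,105,200,170,4,"s25c"); t=snap("top","t25")
print("ball",tri(ray(t,blobs(masks(t)["red"])[0][0]),ray(s,blobs(masks(s)["red"],20)[0][0])))
print([b for b in blobs(masks(s)["blue"],30)],[b for b in blobs(masks(t)["blue"],30)],[b for b in blobs(masks(t)["green"],30)])
g=[b for b in blobs(masks(s)["green"],30)]; print(g)
```

```text
t 44.17 p [0.454  0.1498 0.3401] F [-0.4  0.9 -0.9] w 0.0929 j [-0.37  0.24  0.01  1.69 -0.    1.21  1.52]
[[ 0.953 -0.001 -0.302]
 [ 0.302  0.001  0.953]
 [-0.001 -1.     0.001]]
ball (array([ 0.68923823, -0.2303059 ,  0.12693134]), [np.float64(0.45650758337711583), np.float64(0.4565075833772065)])
[((np.float64(237.85), np.float64(126.38)), 128, (228, 120, 21, 13)), ((np.float64(300.62), np.float64(154.94)), 591, (278, 140, 46, 30)), ((np.float64(248.72), np.float64(165.92)), 196, (241, 153, 14, 26))] [((np.float64(176.58), np.float64(149.43)), 1760, (144, 130, 66, 40)), ((np.float64(66.31), np.float64(201.44)), 626, (46, 190, 41, 24))] [((np.float64(331.5), np.float64(156.64)), 50, (328, 153, 8, 8)), ((np.float64(305.56), np.float64(157.79)), 52, (302, 154, 8, 9))]
[((np.float64(333.27), np.float64(194.23)), 48, (330, 191, 8, 8)), ((np.float64(345.19), np.float64(207.19)), 53, (342, 203, 8, 10)), ((np.float64(330.86), np.float64(214.91)), 43, (326, 212, 11, 6)), ((np.float64(343.99), np.float64(228.36)), 67, (337, 225, 15, 7))]
```

View pics/s25c.png

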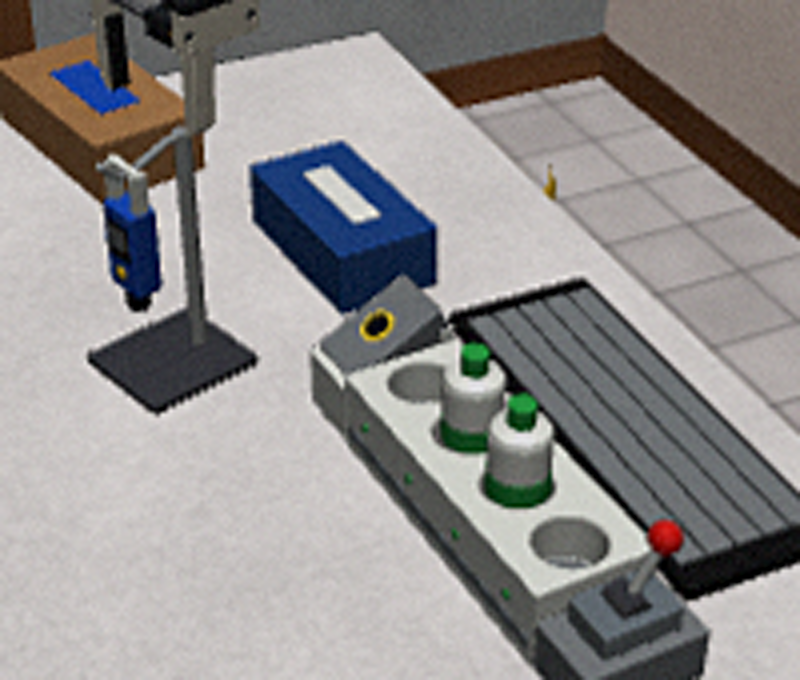

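View pics/t25.png

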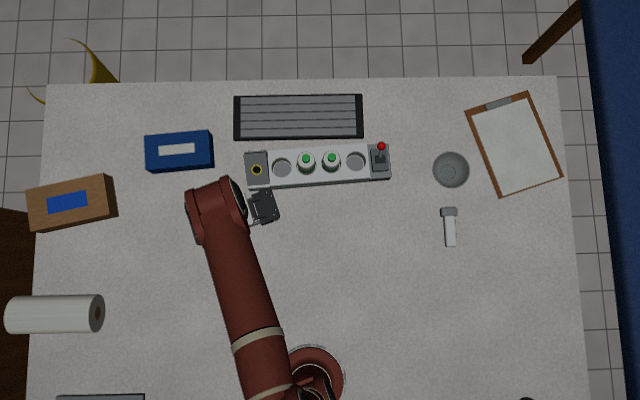

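Run:
```python
from h import *
s=snap("side"); t=snap("top")
g=blobs(masks(s)["green"],45); h=blobs(masks(t)["green"],30)
print(tri(ray(t,h[1][0]),ray(s,g[0][0])),tri(ray(t,h[0][0]),ray(s,g[1][0])))
crop(s,310,180,60,60,10,"s26"); w=snap("wrist","w26")
```

```text
(array([ 0.65087427, -0.0060676 ,  0.1462788 ]), [np.float64(0.8895061375111183), np.float64(0.8895061375109885)]) (array([ 0.65279514, -0.08128471,  0.14645577]), [np.float64(0.7725833458056524), np.float64(0.7725833458057638)])
```

View pics/s26.png

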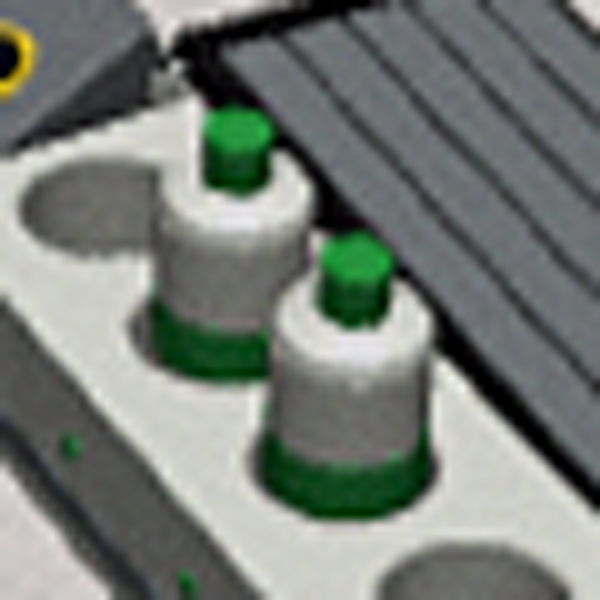

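View pics/w26.png

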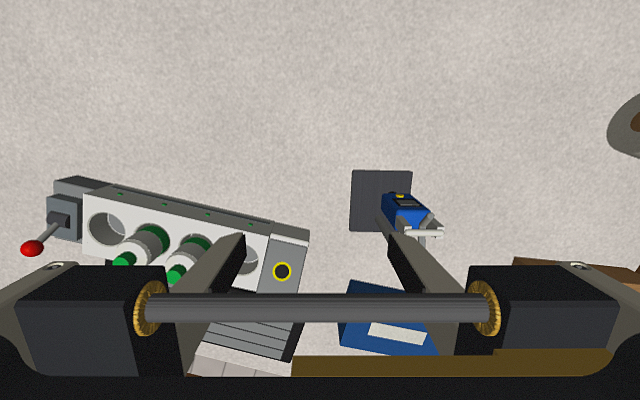

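Both bottles are upright, and their cap heights match resting on the well floors. Handing in.

Run:
```python
from h import *
print(arm.job_done()); show()
```

```text
the job is handed in; nothing more can be done
None
the job is handed in; nothing more can be done
```

I did every step in the order asked and handed the job in at about 44 s. The hand-in call reports no verdict.

- **Bottles:** Only two bottles were on the worktop. They now stand upright in wells 1 and 2. Their caps measured 146.3 and 146.5 mm up against about 146.5 mm expected when seated. The one in well 2 leans against one side, roughly 4 mm off centre.
- **Lever:** I pushed it until it stopped moving at 8.5 N. The ball travelled about 57 mm of the nominal 58, and it was still there at the last check.
- **Thermometer:** I held it for about 4 s with the nose about 50 mm off the dot, as worked out from the arm's position. Its tilt matched the panel's 0.5 rad to within about 0.1°, and it did not slip in the grip. It is back on its hook and hung free after release.
- **Bystanders:** The tissue box did not shift between the first and last measurements. The bowl and probe look unmoved in the pictures, but I did not measure them.

**One disagreement:** the wrist camera read about 4 mm away from the top and side cameras along one axis. I relied mainly on the top and side cameras, using the wrist camera for relative checks. Each fit was checked visually before I let go.

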